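# Ice the specimen carrier and snap its lid shut

## Robot

A 7-joint arm with a two-finger parallel gripper is mounted at the origin on the work surface. World frame = base frame: x ahead of the robot, y to its left, z up, the work surface at z = 0. Lengths are in m, angles in rad, forces in N, time in s.
With the tool pointing down it reaches from about 0.425 to 0.925 m from the base axis. Payload 6.8 kg.
Tool frame: the origin (TCP) lies between the finger pads; the fingertips stand 17 mm ahead of it and the grasp point (between the pads) lies 2 mm behind it; z points along the fingers, y is the direction in which the jaws open and shut (so a half turn about z gives the same grasp; the last joint's range is limited). The gripper opens to 85 mm and grips with 20 to 120 N. Pads are 22 mm wide; open, the fingers measure 114 mm over their backs; the gripper's body (76 mm by 85 mm) begins 54 mm behind the grasp point. The pads swing forward as they close: fully open they stand 13 mm farther back than shut.
Start: joints at [1.193, 0.477, 0.022, 1.555, -0.011, 1.109, -0.083], TCP at [0.18, -0.651, 0.221] pointing down, gripper open.
Joint ranges: [-2.96, 2.96], [-0.34, 2.1], [-1.41, 1.46], [0.24, 2.44], [-1.37, 4.51], [0.17, 1.92], [-2.96, 2.96]. Speed limits (rad/s): [2.39, 2.39, 3.14, 3.14, 3.14, 3.14, 3.14].

## Interface

Orientations are given as a unit quaternion [w, x, y, z].
In Python, from station import bot gives the robot as it stands. The module is installed in compiled form; this text tells all that it offers.
- The arm moves only by the tool carry_out, never from a script. Its argument "moves" is a list of rows, each a list of 3 entries, a list of its own where there are three numbers: the turn, a rotation vector about the tool's x, y, z in degrees, then the shift along the tool's x, y, z in cm, then the finger opening in cm, from 0 to 8.54. A call has 1 to 5 rows; each row is the pose to reach, as a shift and turn from the pose commanded when the call began, along the tool's axes at that moment; what a row does not reach only later rows make up. A row lasts 1/8 s, in which the tool goes at most 62.5 mm and 10.7 degrees, less where a joint would pass 70% of its speed; a pose out of reach is approached as far as the arm can. A call with a gripper value outside its range is refused whole. The fingers move at their own pace and stop on an object; "newtons" is the grip in N (left out, the last holds). Time passes only in rows, so rows that repeat a pose let the fingers close. It gives the time, the measured TCP pose, the force and the opening at its end, in the units of the state.
- bot.get_obs(): the state, without advancing time (a new reading comes with each control period).
- bot.read_camera(name): name is "side" or "top" or "wrist"; returns the picture (400x640x3 uint8, red, green, blue); there is no depth.
- bot.camera_info(name): a dict with "vertical_fov" (degrees; the focal length in pixels is half the picture's height over the tangent of half this angle, whatever the lens; pixels are square), "cx", "cy" (the principal point, pixels), "position" and "attitude" of the camera in the world. Camera axes: x right, y up, looking along -z (the intrinsics and any distortion apply to the point x, -y, -z); pixel columns grow to the right and rows downward; lengths in m; the calibration is good to about 2 mm. A picture is of the moment at which its call begins: read the wrist's pose just before it. camera_info takes no time and is no camera call; for the wrist camera it gives the pose at the moment of the call.
- bot.hand_in(): hands the job in, once; it reports no verdict.
Trained networks look in the newest picture that a camera, given by its name, has taken for a name from the list of things; names that differ only in an ending like _2 or _b are one class to them, and where a whole thing is asked for, a point or a joint stands for the part that bears it (a point fixed in the world has none). Each returns a list of dicts, best first, with "score" (0 to 1); they miss things now and then, are a little off and sometimes report something else, mostly with a low value. They report only what shows in the picture. A call takes as long as a camera call. They do not tell look-alikes from the thing itself.
- bot.silhouettes(label, camera): "region" (400x640 bool, what is visible of it) and "location" ([column, row] in pixels, amid what is visible of it).
The state is a dict: "t": time; "q": joint angles; "joint_vel": joint speeds; "joint_torque": joint torques, N m; "eef_pos": TCP position; "tool_rot": TCP orientation; "contact_force": force on the tool from outside, world axes, zero at the start; "torque": the same for the moment, N m; "gripper_width": opening from 0.0 (shut) to 1.0 (fully open).
Only numpy, scipy, OpenCV 4.12 (cv2) and the standard library are available. Lean on these libraries where they do the work, as an engineer would, in place of code of your own. Each camera call takes 0.05 s, during which the arm holds its last target. There are 200 camera calls.

## Task

Using the scoop, move all four pieces of ice from the foam pan into the open specimen carrier, without touching the ice with the fingers. Stand the scoop upright on the bench again, and then press the carrier's lid down until its catch snaps and it is fully shut. Do not disturb the bottle, the carton or the tube rack.

Things in the scene. Friction and masses are not known exactly. Their poses are not given: they have to be found in the camera images.
- carrier: Specimen carrier, fixed: grey open box 170 (x) x 180 (y) x 110 mm high, walls and floor 12 mm. Origin: centre of its underside; +x points to the hinge side, -x to the catch side (roughly to the robot). Inside, along the +y wall (y above 38 mm), a fixed rack of capped tubes stands up to 86 mm above the bench; the rest of the inside (x -73 to 73, y -78 to 38 mm) is empty, for the ice.
- lid (a joint): Lid hinge angle, rad: 0 fully shut, 1.57 upright, more leaning back, stop at 1.9. The hinge is stiff: the lid stays where it is left (2 to 4 N at its front edge moves it). Closing, it stops on the spring catch at about 0.08 (front edge some 15 mm proud); a push of about 10 N at the front edge snaps it past the catch to 0, where it stays.
- lid_hinge (a point): On the hinge line, middle of its length: the carrier's +x top edge, 110 mm above the bench; the line runs along the carrier's y. The point's frame turns with the lid: -x points from the hinge to the lid's front edge, z is the lid's outward normal (up when shut).
- lid_front (a point): On the lid's outer (upper) face, mid-width, 170 mm from the hinge line and 14.5 mm out along the lid's normal. The lid is 184 mm wide, 14 mm thick and reaches 173 mm from the hinge; a black tab 60 mm wide in the middle of the front edge reaches 193 mm, with a lip hanging 32 mm below the lid's underside that carries the bump for the catch.
- pan: White foam ice pan, fixed: open box 236 (x) x 104 (y) x 70 mm high, walls and floor 10 mm, so 216 x 84 mm inside and 60 mm deep. Origin: centre of its underside; x along its length, -x end roughly towards the robot. At the start the ice lies on its floor in the -x half (x below -10 mm); the +x half is empty.
- scoop: Steel ice scoop, about 160 g, standing by itself. Origin: centre of the underside of its flat floor, 90 (x) x 74 (y) x 2.5 mm, with 31 mm high sides and 35 mm high back; the open mouth is the -x edge (x = -45 mm). At its back an upright black handle, 22 (x) x 16 (y) mm, centred at x = +44, y = 0 (back face x = +55), rises 145 mm above the underside: grip it across y, 100 to 125 mm up.
- ice0: Ice piece 0: a rounded 24 mm cube, 13 g, slippery (friction about 0.15). Origin: its centre.
- ice1: Ice piece 1: a rounded 24 mm cube, 13 g, slippery (friction about 0.15). Origin: its centre.
- ice2: Ice piece 2: a rounded 24 mm cube, 13 g, slippery (friction about 0.15). Origin: its centre.
- ice3: Ice piece 3: a rounded 24 mm cube, 13 g, slippery (friction about 0.15). Origin: its centre.
- bottle: Bystander: white bottle, 64 mm across, 150 mm high. Origin: centre of its underside.
- kitbox: Bystander: closed white carton 110 x 150 x 60 mm. Origin: centre of its underside.
- tuberack: Bystander: low white rack 60 (x) x 130 (y) x 35 mm with four capped tubes up to 100 mm high. Origin: centre of its underside.
There are look-alikes about, which are no part of the job. Leave any green or yellow look-alike of the scoop alone.

How it is judged:
On the way, in this order (a step that is already met when the one before it is completed fails the run):
1. all four pieces of ice are inside the carrier while its lid is open (horizontal distance between each of ice0, ice1, ice2, ice3 and carrier below 0.094 m and z of each of ice0, ice1, ice2, ice3 in the frame of carrier below 0.112 m and value of joint lid above 0.6 rad), for 0.2 s.
2. the scoop stands upright on the bench while the lid is still open (height (world z) of scoop below 0.006 m and angle between scoop's own z axis and vertical below 0.15 rad and value of joint lid above 0.6 rad and contact force between the fingers and scoop below 0.1 N), for 0.2 s.
3. the lid is shut past its catch (value of joint lid below 0.03 rad), for 0.2 s.
At the end, for the whole second after the job is handed in: The lid is shut past its catch (hinge below 0.03 rad); all four pieces of ice are inside the carrier below its rim; the scoop stands on the bench (underside within 6 mm of it, within 0.15 rad of upright), released and at rest (value of joint lid below 0.03 rad and horizontal distance between each of ice0, ice1, ice2, ice3 and carrier below 0.094 m and z of each of ice0, ice1, ice2, ice3 in the frame of carrier below 0.112 m and height (world z) of scoop below 0.006 m and angle between scoop's own z axis and vertical below 0.15 rad and linear speed of scoop below 0.03 m/s); the robot touches nothing.
It fails at once if the fingers touch the ice (contact force between the fingers and ice0 above 0.5 N or contact force between the fingers and ice1 above 0.5 N or contact force between the fingers and ice2 above 0.5 N or contact force between the fingers and ice3 above 0.5 N).
It fails at once if a bystander is pushed more than 30 mm or tipped (distance of any of bottle, kitbox, tuberack from where it was at the start of the episode above 0.03 m or angle between any of bottle, kitbox, tuberack's own z axis and vertical above 0.4 rad).
It also fails if it takes over 72 s, if anything falls off the work surface, if the arm or the gripper's body presses on something with over 40 N, if the wrist force passes 120 N, or if a joint passes its speed limit or range.

## Working session

There is one attempt and no reset: what is moved stays moved. The work goes in short steps, Python scripts to look and compute and a tool call to move; the robot and the scene stay as the last step left them, time stands still between calls to the robot, and variables do not carry over. Pictures are saved under pics/ and viewed, about 8 in all and at most 12, crops included, and the job is handed in when it is done.

Besides the shell and the picture viewer there is one more tool, called after ">>>" as name([rows], argument=value, ...), one row to a line, values as JSON. carry_out: Moves the arm, as the interface text tells. Its arguments: {"type":"object","properties":{"moves":{"type":"array"},"newtons":{"type":"number"}},"required":["moves"]}

```bash
mkdir -p pics; cat > h.py <<'E'
import numpy as np, cv2
from station import bot
def snap(n): return bot.read_camera(n)
E
python3 - <<'E'
from h import *
for n in("top","side","wrist"):
    print(n,bot.camera_info(n))
a=snap("top");b=snap("side")
cv2.imwrite("pics/top.png",a[:,:,::-1]);cv2.imwrite("pics/side.png",b[:,:,::-1])
print(bot.get_obs())
E
```

```text
top {'vertical_fov': 43.61710209762474, 'cx': 305.8953215044699, 'cy': 190.63655633139678, 'position': array([0.5067236 , 0.10701613, 1.33894438]), 'attitude': array([-0.7011448 , -0.02049303,  0.00607475,  0.71269847])}
side {'vertical_fov': 53.08797626952305, 'cx': 318.0581303734046, 'cy': 201.4731379124191, 'position': array([ 0.38985632, -0.68623267,  0.87025283]), 'attitude': array([ 0.91182974,  0.39705743, -0.04538517, -0.09408569])}
wrist {'vertical_fov': 59.89819032395104, 'cx': 321.43673863969076, 'cy': 202.14465089928711, 'position': array([ 0.25818944, -0.62851009,  0.37232229]), 'attitude': array([ 0.78545707, -0.12771103,  0.09811564, -0.59759552])}
{'t': 0.1, 'q': array([ 1.19292814,  0.47774355,  0.02235114,  1.55629956, -0.01150872,
        1.10929102, -0.08311873]), 'joint_vel': array([ 0.00136968, -0.00078328,  0.00044881, -0.00429241,  0.00078921,
        0.00296462,  0.00173285]), 'joint_torque': array([ 3.69605783e-03, -5.97764146e+01,  1.61269795e+00, -2.81956708e+01,
        1.27176617e-02,  4.99834932e-03,  3.99599841e-06]), 'eef_pos': array([ 0.17974187, -0.650087  ,  0.21992799]), 'tool_rot': array([-7.89690029e-04,  9.90917247e-01,  1.34470663e-01, -1.64414066e-04]), 'contact_force': array([-0.12696543, -0.46331175,  0.38011647]), 'torque': array([-0.01936648, -0.04391439, -0.01878126]), 'gripper_width': 0.9971744045950146}
```

View pics/top.png

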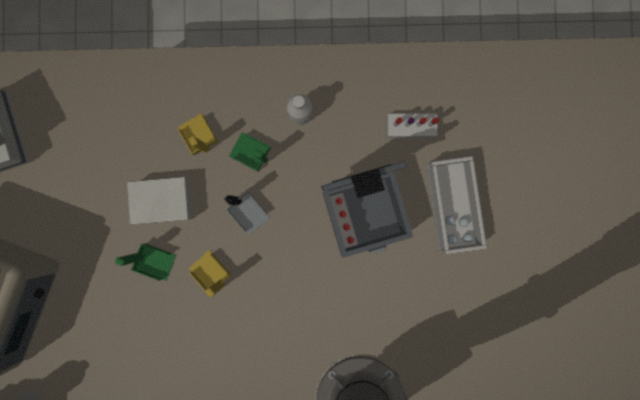

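View pics/side.png

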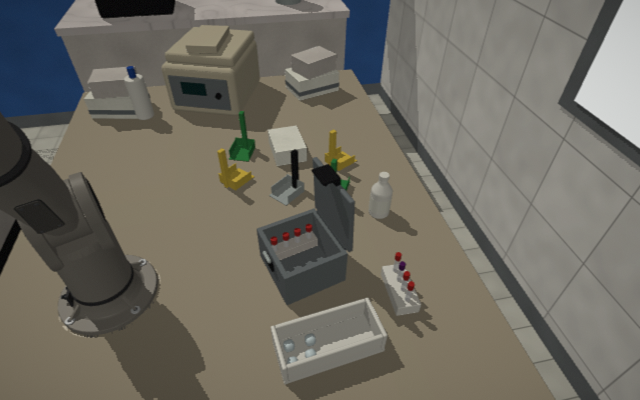

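The top view shows the steel scoop at (248,212) with its black handle at (233,200). The look-alikes are yellow at (197,135) and (210,272), and green at (250,150) and (153,262). Only the grey one at (248,212) fits. The carrier is at (367,210), and the pan is at (458,205) with the ice in its lower half. I'll confirm with one enlarged crop.

```bash
cat >> h.py <<'E'
from scipy.spatial.transform import Rotation as R
def qR(q): return R.from_quat([q[1],q[2],q[3],q[0]])
def ray(n,uv,z,ci=None):
    ci=ci or bot.camera_info(n); f=200/np.tan(np.radians(ci['vertical_fov'])/2)
    uv=np.atleast_2d(uv).astype(float)
    d=np.c_[(uv[:,0]-ci['cx'])/f,-(uv[:,1]-ci['cy'])/f,-np.ones(len(uv))]
    d=qR(ci['attitude']).apply(d);p=np.array(ci['position'])
    return p+d*((z-p[2])/d[:,2])[:,None]
def proj(n,P,ci=None):
    ci=ci or bot.camera_info(n); f=200/np.tan(np.radians(ci['vertical_fov'])/2)
    c=qR(ci['attitude']).inv().apply(np.atleast_2d(P)-ci['position'])
    return np.c_[ci['cx']+f*c[:,0]/-c[:,2],ci['cy']-f*c[:,1]/-c[:,2]]
E
python3 - <<'E'
from h import *
a=cv2.imread("pics/top.png")
c=a[155:265,190:500]
c=cv2.resize(c,None,fx=2.58,fy=2.58,interpolation=cv2.INTER_CUBIC)
c=np.clip(c*1.8,0,255).astype('uint8')
d=cv2.resize(a[185:240,220:275],None,fx=5.5,fy=5.5,interpolation=cv2.INTER_CUBIC);d=np.clip(d*1.8,0,255).astype('uint8')
o=np.zeros((c.shape[0]+d.shape[0],c.shape[1],3),'uint8');o[:c.shape[0]]=c;o[c.shape[0]:,:d.shape[1]]=d
cv2.imwrite("pics/crop1.png",o);print(c.shape,o.shape)
for l in("scoop","pan","carrier","ice0","lid"):
  for s in bot.silhouettes(l,"top")[:6]:
    m=s['region'].astype('uint8');r=cv2.minAreaRect(np.argwhere(m)[:,::-1].astype('float32'))
    print(l,round(s['score'],2),np.round(s['location']),m.sum(),np.round(cv2.boxPoints(r)).tolist())
print(ray("top",[[434,160],[472,157],[486,248],[442,251]],.07),"\n",ray("top",[[360,390]],0))
E
```

```text
(284, 800, 3) (586, 800, 3)
scoop 0.84 [211. 271.] 1063 [[185.0, 270.0], [209.0, 249.0], [233.0, 277.0], [210.0, 298.0]]
scoop 0.7 [145. 258.] 1299 [[114.0, 263.0], [125.0, 234.0], [176.0, 255.0], [164.0, 284.0]]
scoop 0.68 [196. 133.] 1024 [[175.0, 126.0], [202.0, 112.0], [219.0, 144.0], [193.0, 158.0]]
scoop 0.61 [247. 213.] 1076 [[219.0, 202.0], [241.0, 183.0], [269.0, 217.0], [247.0, 235.0]]
scoop 0.57 [251. 151.] 958 [[228.0, 156.0], [240.0, 131.0], [273.0, 147.0], [260.0, 173.0]]
pan 0.95 [457. 204.] 4101 [[424.0, 162.0], [472.0, 155.0], [486.0, 249.0], [439.0, 256.0]]
carrier 0.57 [371. 213.] 5761 [[319.0, 184.0], [404.0, 160.0], [426.0, 238.0], [341.0, 261.0]]
ice0 0.64 [456. 239.] 65 [[447.0, 235.0], [455.0, 235.0], [455.0, 243.0], [447.0, 243.0]]
ice0 0.63 [464. 224.] 85 [[458.0, 217.0], [468.0, 217.0], [468.0, 226.0], [458.0, 226.0]]
ice0 0.6 [452. 219.] 101 [[444.0, 215.0], [455.0, 215.0], [455.0, 225.0], [444.0, 225.0]]
lid 0.61 [367. 184.] 1156 [[319.0, 184.0], [404.0, 159.0], [411.0, 182.0], [326.0, 207.0]]
[[ 0.62687479 -0.19329806  0.07      ]
 [ 0.63276351 -0.28913179  0.07      ]
 [ 0.4029181  -0.31756567  0.07      ]
 [ 0.39697911 -0.20746414  0.07      ]] 
 [[ 0.02906931 -0.00031749  0.        ]]
```

View pics/crop1.png

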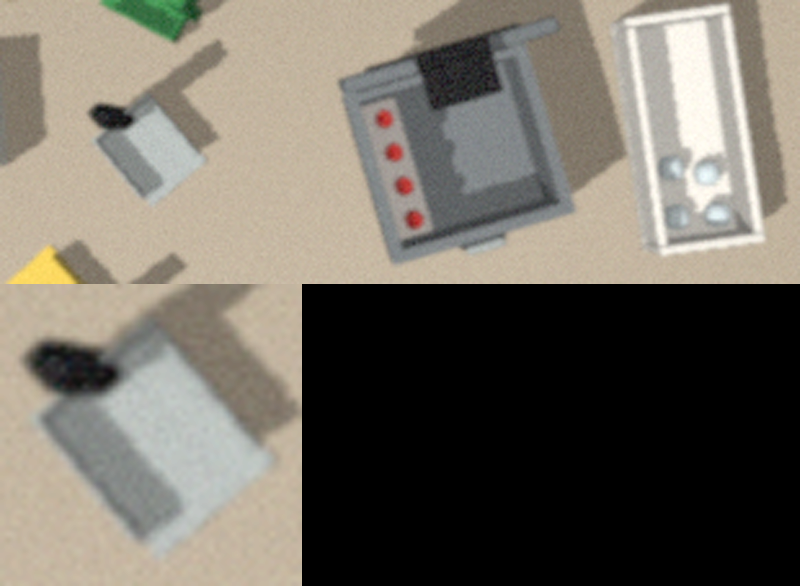

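The enlarged crop confirms the steel scoop, with floor corners at about (227,210), (249,235), (270,217) and (247,192), and the handle leaning to (228,198). Next I'll fit the poses.

```bash
cat > fit.py <<'E'
from h import *
from scipy.optimize import least_squares as LS
T=bot.camera_info("top");S=bot.camera_info("side")
def fit(name,obj,pt,ps=None,os=None,g=(.5,0,0)):
    def P(p,o):
        o=np.array(o)/1000.;return R.from_euler('z',p[2]).apply(o)+[p[0],p[1],0]
    def f(p):
        r=proj("top",P(p,obj),T)-pt
        if ps is not None: r=np.r_[r,proj("side",P(p,os),S)-ps]
        return r.ravel()
    r=LS(f,g);print(name,np.round(r.x[:2],4),"yaw",round(np.degrees(r.x[2]),1));print(np.round(f(r.x).reshape(-1,2),1).tolist());return r.x
if __name__=="__main__":
  c=lambda a:np.array(a)/2.58+[190,155]
  # top/side corner picks
  fit("carrier",[(-85,90,110),(-85,-90,110),(85,90,110)],c([(395,262),(573,208),(340,80)]))
  fit("pan",[(118,52,70),(118,-52,70),(-118,-52,70),(-118,52,70)],c([(628,20),(730,7),(763,240),(660,252)]),
     np.array([[279,377],[273,331],[385,344],[368,303]]),[(-118,-52,70),(-118,52,70),(118,-52,70),(118,52,70)])
  d=lambda a:(np.array(a)-[0,284])/5.5+[220,185]
  fit("scoop",[(44,0,145),(45,37,32),(-45,37,2),(-45,-37,2),(45,-37,32)],d([(45,357),(38,420),(158,556),(275,462),(150,322)]),
    np.array([[295,152]]),[(44,0,145)],g=(.55,.2,.7))
  pl=ray("top",[[299,102]],.15,T);print("bottle",pl)
  print("rack",ray("top",[[388,113],[438,112],[438,137],[388,137]],.035,T).round(3).tolist());print("box",ray("top",[[127,181],[187,178],[189,221],[130,224]],.06,T).round(3).tolist())
  print("look",ray("top",[[250,150],[210,272]],.02,T).round(3).tolist())
E
python3 fit.py
```

```text
carrier [ 0.4994 -0.0185] yaw 14.8
[[-1.5, -1.6], [0.5, -0.5], [1.0, 2.1]]
pan [ 0.5085 -0.262 ] yaw 5.9
[[2.6, -0.3], [4.1, -0.2], [3.7, 2.5], [2.3, 2.7], [1.8, -3.6], [-3.7, -2.7], [3.0, -3.9], [0.8, -2.7]]
scoop [0.4996 0.2874] yaw 38.7
[[1.1, 1.1], [-1.2, -0.8], [0.2, 0.4], [0.3, -0.1], [0.2, -1.0], [-0.6, -1.2]]
bottle [[0.76452919 0.14404976 0.15      ]]
rack [[0.756, -0.085, 0.035], [0.756, -0.215, 0.035], [0.69, -0.213, 0.035], [0.693, -0.084, 0.035]]
box [[0.588, 0.594, 0.06], [0.593, 0.439, 0.06], [0.482, 0.434, 0.06], [0.477, 0.587, 0.06]]
look [[0.667, 0.28, 0.02], [0.346, 0.39, 0.02]]
```

```bash
cat >> h.py <<'E'
def down(yaw,tilt=0):
    "tool x along world yaw (deg), z down; tilt>0: scoop mouth raised (rotate about scoop y)"
    return R.from_euler('z',yaw,degrees=True)*R.from_euler('y',tilt,degrees=True)*R.from_matrix(np.diag([1,-1,-1.]))
def rel(p,Rt,p0=None,R0=None):
    o=bot.get_obs();R0=R0 or qR(o['tool_rot']);p0=o['eef_pos'] if p0 is None else p0
    print("turn",(R0.inv()*Rt).as_rotvec(degrees=True).round(2).tolist(),"shift",(R0.inv().apply(np.array(p)-p0)*100).round(2).tolist())
E
python3 - <<'E'
from h import *
rel([.46,-.15,.34],down(20))
rel([.534,.315,.24],down(38.7))
E
```

```text
turn [-0.03, -0.0, -4.54] shift [40.34, -40.77, -11.92]
turn [-0.03, -0.01, -23.24] shift [59.87, -83.61, -1.9]
```

>>> carry_out([
  [[0,0,-4.5],[20,-16,-12],8.5],
  [[0,0,-4.5],[30,-26,-12],8.5],
  [[0,0,-4.5],[36,-34,-12],8.5],
  [[0,0,-4.5],[40.3,-40.8,-12],8.5],
  [[0,0,-4.5],[40.3,-40.8,-12],8.5],
])

```text
t: 0.98
eef_pos: [0.3346, -0.3901, 0.297]
tool_rot: [0.0, 0.985, 0.173, 0.0]
contact_force: [0.9, -0.0, 0.2]
gripper_width: 0.994
```

```bash
python3 - <<'E'
from h import *
print(bot.get_obs()['q'].round(3))
rel([.46,-.15,.34],down(20))
rel([.534,.315,.24],down(38.7))
E
```

```text
[ 0.856  0.148 -0.13   1.833  0.021  1.161 -0.503]
turn [0.05, -0.02, -0.04] shift [19.98, -18.28, -4.31]
turn [0.05, -0.01, -18.74] shift [42.81, -59.47, 5.67]
```

>>> carry_out([
  [[0,0,0],[20,-18.3,-4.3],8.5],
  [[0,0,0],[20,-18.3,-4.3],8.5],
  [[0,0,0],[20,-18.3,-4.3],8.5],
  [[0,0,0],[20,-18.3,-4.3],8.5],
  [[0,0,-9],[27,-30,-2],8.5],
])

```text
t: 1.6
eef_pos: [0.4644, -0.1109, 0.3295]
tool_rot: [0.001, 0.968, 0.252, 0.002]
contact_force: [1.8, 0.6, -0.4]
gripper_width: 0.988
```

```bash
python3 - <<'E'
from h import *
rel([.534,.315,.24],down(38.7))
E
```

```text
turn [0.15, -0.15, -9.55] shift [26.8, -33.83, 8.95]
```

>>> carry_out([
  [[0,0,-4],[10,-13,1],8.5],
  [[0,0,-9.5],[26.8,-33.8,4],8.5],
  [[0,0,-9.5],[26.8,-33.8,4],8.5],
  [[0,0,-9.5],[26.8,-33.8,4],8.5],
  [[0,0,-9.5],[26.8,-33.8,4],8.5],
])

```text
t: 2.22
eef_pos: [0.5137, 0.1959, 0.3]
tool_rot: [0.0, 0.944, 0.329, 0.0]
contact_force: [1.6, -0.2, 0.0]
gripper_width: 0.995
```

```bash
python3 - <<'E'
from h import *
rel([.534,.315,.27],down(38.7))
print(bot.get_obs()['q'])
E
```

```text
turn [0.04, -0.03, -0.29] shift [8.99, -8.07, 3.0]
[ 0.06258776  0.26602352 -0.65227604  1.72439136  0.17220259  1.20823314
 -1.53444994]
```

>>> carry_out([
  [[0,0,0],[9,-8,3],8.5],
  [[0,0,0],[9,-8,3],8.5],
  [[0,0,0],[9,-8,3],8.5],
  [[0,0,0],[9,-8,3],8.5],
])

```text
t: 2.72
eef_pos: [0.5341, 0.3126, 0.2696]
tool_rot: [0.0, 0.944, 0.329, -0.0]
contact_force: [1.0, -0.6, 1.0]
gripper_width: 0.997
```

```bash
python3 - <<'E'
from h import *
print(bot.get_obs()['q'].round(2),bot.get_obs()['eef_pos'])
ci=bot.camera_info("wrist");a=snap("wrist")
b=a[:,:,::-1].copy()
P=np.array([(44,0,145),(45,37,2),(-45,37,2),(-45,-37,2),(45,-37,2)])/1000
for u in proj("wrist",R.from_euler('z',38.7,degrees=True).apply(P)+[.4996,.2874,0],ci): cv2.circle(b,tuple(int(v) for v in u),3,(0,0,255),-1);print(u.round())
cv2.imwrite("pics/w1.png",b)
E
```

```text
[-0.14  0.42 -0.66  1.6   0.27  1.21 -1.76] [0.5341006  0.31263722 0.26958916]
[319. 187.]
[290. 154.]
[292. 223.]
[349. 222.]
[350. 154.]
```

View pics/w1.png

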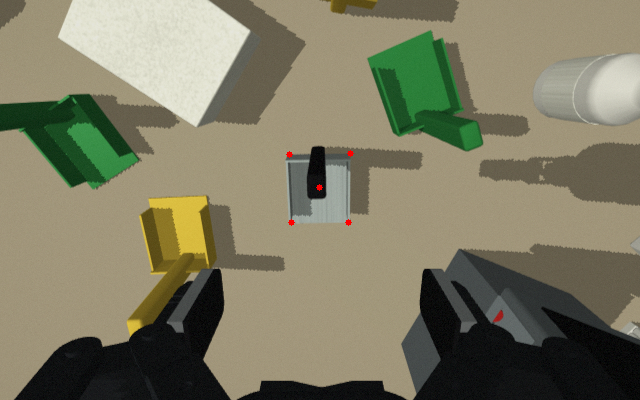

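The projected scoop outline (corners 290–350, 154–223) lies within about 3 px of the picture, with the handle top near (316,188). I'll descend and grip.

>>> carry_out([
  [[0,0,0],[0,0,6],8.5],
  [[0,0,0],[0.0,-0.2,12],8.5],
  [[0,0,0],[0,-0.2,15.8],8.5],
  [[0,0,0],[0,-0.2,15.8],8.5],
  [[0,0,0],[0,-0.2,15.8],4],
])

```text
t: 3.4
eef_pos: [0.5343, 0.3144, 0.1142]
tool_rot: [-0.0, 0.944, 0.329, 0.002]
contact_force: [0.8, 0.3, 0.5]
gripper_width: 0.813
```

>>> carry_out([
  [[0,0,0],[0,0,0],0],
  [[0,0,0],[0,0,0],0],
  [[0,0,0],[0,0,0],0],
  [[0,0,0],[0,0,0],0],
  [[0,0,0],[0,0,0],0],
], newtons=80)

```text
t: 4.03
eef_pos: [0.5333, 0.315, 0.1127]
tool_rot: [-0.0, 0.944, 0.329, 0.001]
contact_force: [-0.7, 0.2, 6.0]
gripper_width: 0.167
```

```bash
python3 - <<'E'
from h import *
o=bot.get_obs();print(o['q'].round(2),o['eef_pos'],o['contact_force'],o['gripper_width'])
ci=bot.camera_info("wrist");a=snap("wrist")
cv2.imwrite("pics/w2.png",a[:,:,::-1])
E
```

```text
[-0.19  0.58 -0.6   1.76  0.4   0.93 -1.86] [0.53330962 0.3149987  0.11268843] [-0.71938856  0.20995122  5.99716062] 0.16671729113417694
```

View pics/w2.png

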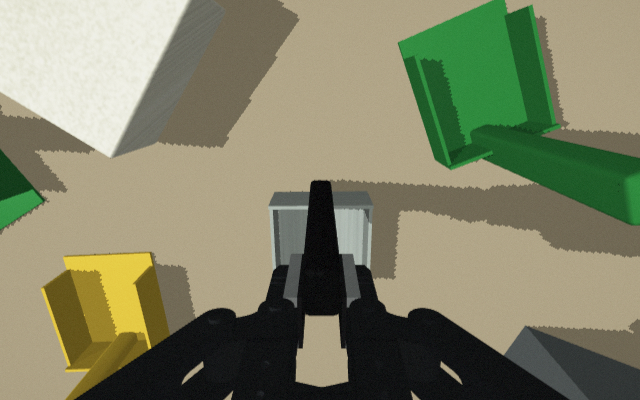

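```bash
python3 - <<'E'
from h import *
o=bot.get_obs();Ro=qR(o['tool_rot']);ci=bot.camera_info("wrist")
for uv,z in(([270,207],.035),([373,207],.035),([272,193],0.),([371,193],0.)):
    p=ray("wrist",[uv],z,ci)[0];print(z,(Ro.inv().apply(p-o['eef_pos'])*1000).round(1))
rel([.5333,.315,.24],down(38.7))
print(ci['position']-o['eef_pos'])
E
```

```text
0.035 [  0.6 -36.3  77.7]
0.035 [ 0.6 36.1 77.7]
0.0 [  0.2 -39.7 112.7]
0.0 [  0.2  39.4 112.7]
turn [0.01, -0.07, -0.23] shift [0.02, 0.0, -12.73]
[0.0634456  0.05065578 0.15263364]
```

>>> carry_out([
  [[0,0,0],[0,0,-3],0],
  [[0,0,0],[0,0,-8],0],
  [[0,0,0],[0,0,-14],0],
  [[0,0,0],[0,0,-20],0],
  [[0,0,0],[0,0,-20],0],
])

```text
t: 4.7
eef_pos: [0.5344, 0.3164, 0.317]
tool_rot: [-0.001, 0.944, 0.329, 0.004]
contact_force: [0.7, 0.8, -3.0]
gripper_width: 0.169
```

```bash
python3 - <<'E'
from h import *
o=bot.get_obs();print(o['q'].round(2),o['eef_pos'],o['contact_force'],o['gripper_width'])
rel([.45,-.1,.37],down(20))
rel([.57,-.25,.37],down(6))
E
```

```text
[-0.14  0.39 -0.68  1.54  0.25  1.29 -1.74] [0.53440767 0.31643447 0.31699769] [ 0.7178482   0.84830492 -2.99436075] 0.16906730716465332
turn [-0.04, -0.51, 18.46] shift [-32.46, 27.37, -5.56]
turn [-0.1, -0.5, 32.46] shift [-32.39, 46.57, -5.55]
```

>>> carry_out([
  [[0,0,4],[-10,6,-3],0],
  [[0,0,8],[-20,12,-5],0],
  [[0,0,14],[-28,20,-5.5],0],
  [[0,0,18],[-32.4,27.4,-5.5],0],
  [[0,0,18],[-32.4,27.4,-5.5],0],
])

```text
t: 5.32
eef_pos: [0.4607, 0.0138, 0.3559]
tool_rot: [0.0, 0.984, 0.177, -0.001]
contact_force: [1.5, -0.1, -2.0]
gripper_width: 0.17
```

```bash
python3 - <<'E'
from h import *
o=bot.get_obs();print(o['q'].round(2),o['eef_pos'],o['contact_force'],o['gripper_width'])
rel([.45,-.1,.36],down(15))
rel([.46,-.26,.36],down(6))
E
```

```text
[ 0.33  0.04 -0.5   1.83  0.02  1.28 -1.39] [0.46070715 0.01383387 0.35587845] [ 1.48639558 -0.14880867 -1.98960776] 0.16978044525124522
turn [-0.01, 0.13, 5.39] shift [-4.97, 10.3, -0.4]
turn [-0.0, 0.13, 14.39] shift [-9.61, 25.64, -0.4]
```

>>> carry_out([
  [[0,0,5],[-5,8,-0.4],0],
  [[0,0,10],[-8,16,-0.4],0],
  [[0,0,14.5],[-9.6,25.6,-0.4],0],
  [[0,0,14.5],[-9.6,25.6,-0.4],0],
  [[0,0,14.5],[-9.6,25.6,-0.4],0],
])

```text
t: 5.95
eef_pos: [0.4599, -0.2614, 0.3588]
tool_rot: [-0.0, 0.999, 0.049, -0.002]
contact_force: [1.0, 1.1, -2.4]
gripper_width: 0.167
```

>>> carry_out([
  [[0,0,0],[0,0,0],0],
  [[0,0,0],[0,0,0],0],
  [[0,0,0],[0,0,0],0],
])

```text
t: 6.32
eef_pos: [0.4618, -0.2556, 0.361]
tool_rot: [-0.0, 0.999, 0.053, -0.0]
contact_force: [0.9, 0.6, -2.4]
gripper_width: 0.172
```

```bash
python3 - <<'E'
from h import *
import json
o=bot.get_obs();print(o['q'].round(2),o['eef_pos'],o['tool_rot'].round(4))
ci=bot.camera_info("wrist");a=snap("wrist")
json.dump({k:np.array(v).tolist() for k,v in ci.items()},open("ci3.json","w"))
cv2.imwrite("pics/w3.png",a[:,:,::-1])
E
```

```text
[ 0.6   0.14 -0.24  1.7   0.03  1.31 -1.11] [ 0.46178062 -0.25563172  0.36099943] [-3.000e-04  9.986e-01  5.310e-02 -3.000e-04]
```

View pics/w3.png

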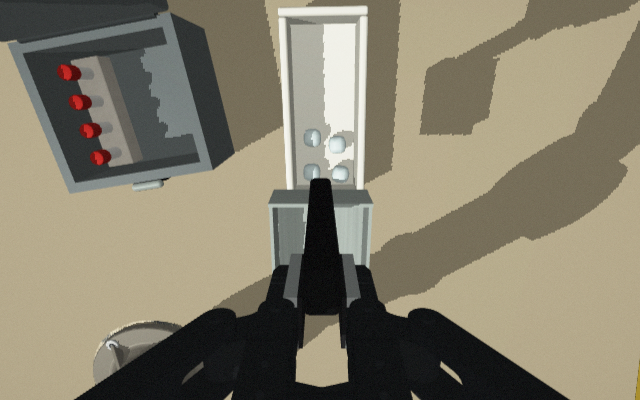

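```bash
cat > fit3.py <<'E'
from h import *
from scipy.optimize import least_squares as LS
import json
C=json.load(open("ci3.json"))
def fit(name,obj,px,g):
    obj=np.array(obj)/1000.
    f=lambda p:(proj("wrist",R.from_euler('z',p[2]).apply(obj)+[p[0],p[1],0],C)-px).ravel()
    r=LS(f,g);print(name,r.x[:2].round(4),np.degrees(r.x[2]).round(1),f(r.x).round(1).tolist());return r.x
p=fit("pan",[(118,52,70),(118,-52,70),(108,42,70),(108,-42,70)],[(278.5,10),(367.5,8),(289,17),(361,16)],(.51,-.26,.1))
fit("carrier",[(-85,90,110),(-85,-90,110),(85,90,110)],[(71,193),(212,169),(9,42)],(.5,0,.2))
ice=ray("wrist",[(312,138),(337,145),(312,172),(341,174)],.022,C)
print("ice pan",(R.from_euler('z',-p[2]).apply(ice-[p[0],p[1],0])*1000).round())
print("ice w",ice.round(3).tolist())
# rim direction by rays
e=ray("wrist",[(279,10),(288,187),(367,8),(365,187)],.07,C);print(e.round(4)); 
for i in(0,2):print(np.degrees(np.arctan2(*(e[i]-e[i+1])[[1,0]])))
E
python3 fit3.py; python3 - <<'E'
import fit
E
sed -i 's/^     np.array(\[\[279.*$/     None,None,(.5,-.26,.1))/' fit.py; sed -n 20,24p fit.py; python3 fit.py | sed -n 3,4p
```

```text
pan [ 0.5091 -0.2556] 7.2 [-0.4, -1.2, 2.3, -1.1, -1.7, 1.5, -0.2, 1.0]
carrier [ 0.4932 -0.0207] 15.4 [-0.8, -0.0, 2.0, 0.6, -1.1, -0.2]
ice pan [[-35.  19.  22.]
 [-46. -16.  22.]
 [-84.  20.  22.]
 [-88. -22.  22.]]
ice w [[0.472, -0.241, 0.022], [0.466, -0.277, 0.022], [0.423, -0.246, 0.022], [0.425, -0.288, 0.022]]
[[ 0.6187 -0.1904  0.07  ]
 [ 0.4111 -0.2164  0.07  ]
 [ 0.6313 -0.2895  0.07  ]
 [ 0.422  -0.318   0.07  ]]
7.133068832783687
7.758168234933048
    np.array([[295,152]]),[(44,0,145)],g=(.55,.2,.7))
  pl=ray("top",[[299,102]],.15,T);print("bottle",pl)
  print("rack",ray("top",[[388,113],[438,112],[438,137],[388,137]],.035,T).round(3).tolist());print("box",ray("top",[[127,181],[187,178],[189,221],[130,224]],.06,T).round(3).tolist())
  print("look",ray("top",[[250,150],[210,272]],.02,T).round(3).tolist())
pan [ 0.5116 -0.2542] yaw 6.3
[[-0.8, -1.3], [0.6, -1.5], [0.8, 1.1], [-0.5, 1.6]]
```

```bash
cat >> h.py <<'E'
PAN=(.510,-.255,7.0)
def pan(x,y,z,tilt=0):
    "target TCP so that scoop origin is at pan x,y, height z (m)"
    Rt=down(PAN[2],tilt); o=R.from_euler('z',PAN[2],degrees=True).apply([x,y,0])+[PAN[0],PAN[1],z]
    return o-Rt.apply([-.0445,0,.1127]),Rt
def scoop():
    o=bot.get_obs();Ro=qR(o['tool_rot']);s=o['eef_pos']+Ro.apply([-.0445,0,.1127])
    l=R.from_euler('z',-PAN[2],degrees=True).apply(s-[PAN[0],PAN[1],0]);print("scoop in pan mm",(l*1000).round(1),"q",o['q'].round(2),"F",o['contact_force'].round(1),"g",round(o['gripper_width'],3))
E
python3 - <<'E'
from h import *
rel(*pan(.04,0,.135));scoop()
E
```

```text
turn [-0.01, 0.01, -0.92] shift [13.25, 0.29, 11.35]
scoop in pan mm [-92.4   5.8 248.5] q [ 0.6   0.14 -0.24  1.7   0.03  1.31 -1.11] F [ 0.2 -0.3 -2.2] g 0.166
```

>>> carry_out([
  [[0,0,-0.9],[5,0.3,0],0],
  [[0,0,-0.9],[10,0.3,2],0],
  [[0,0,-0.9],[13.2,0.3,7],0],
  [[0,0,-0.9],[13.2,0.3,11.3],0],
  [[0,0,-0.9],[13.2,0.3,11.3],0],
])

```text
t: 7.0
eef_pos: [0.5911, -0.2449, 0.2446]
tool_rot: [-0.002, 0.998, 0.061, -0.004]
contact_force: [-1.3, -0.1, -1.6]
gripper_width: 0.168
```

>>> carry_out([
  [[0,0,0],[0,0,0],0],
  [[0,0,0],[0,0,0],0],
])

```text
t: 7.25
eef_pos: [0.5944, -0.2469, 0.2513]
tool_rot: [0.001, 0.998, 0.06, 0.002]
contact_force: [0.5, -1.2, -1.7]
gripper_width: 0.168
```

```bash
python3 - <<'E'
from h import *
rel(*pan(.04,0,.02));scoop()
E
```

```text
turn [0.12, -0.23, -0.17] shift [-0.08, -0.26, 11.86]
scoop in pan mm [ 40.8  -2.4 138.4] q [ 0.49  0.41 -0.26  1.59  0.12  1.15 -1.25] F [ 0.5 -1.2 -1.7] g 0.168
```

>>> carry_out([
  [[0,0,-0.2],[-0.1,-0.25,4],0],
  [[0,0,-0.2],[-0.1,-0.25,8],0],
  [[0,0,-0.2],[-0.1,-0.25,10],0],
  [[0,0,-0.2],[-0.1,-0.25,11],0],
  [[0,0,-0.2],[-0.1,-0.25,11],0],
])

```text
t: 7.88
eef_pos: [0.5925, -0.2443, 0.139]
tool_rot: [0.0, 0.998, 0.061, 0.0]
contact_force: [0.3, 0.0, -1.9]
gripper_width: 0.167
```

```bash
python3 - <<'E'
from h import *
rel(*pan(.04,0,.010));scoop()
a=snap("side");b=snap("top");w=snap("wrist")
scoop()
p=cv2.resize(a[260:400,230:430],None,fx=2,fy=2,interpolation=cv2.INTER_CUBIC);q=cv2.resize(b[140:268,400:520],None,fx=3,fy=3,interpolation=cv2.INTER_CUBIC)
o=np.zeros((400,400+360,3),'uint8');o[:280,:400]=p;o[:384,400:]=q
cv2.imwrite("pics/p4.png",np.clip(o[:,:,::-1]*1.6,0,255).astype('uint8'))
E
```

```text
turn [0.02, -0.05, 0.04] shift [0.13, 0.05, 1.63]
scoop in pan mm [38.8  0.5 26.3] q [ 0.48  0.52 -0.25  1.7   0.15  0.94 -1.28] F [ 0.3  0.  -1.9] g 0.167
scoop in pan mm [39.6  0.2 27.1] q [ 0.48  0.52 -0.25  1.7   0.15  0.94 -1.28] F [-0.4 -0.3 -1.5] g 0.17
```

View pics/p4.png

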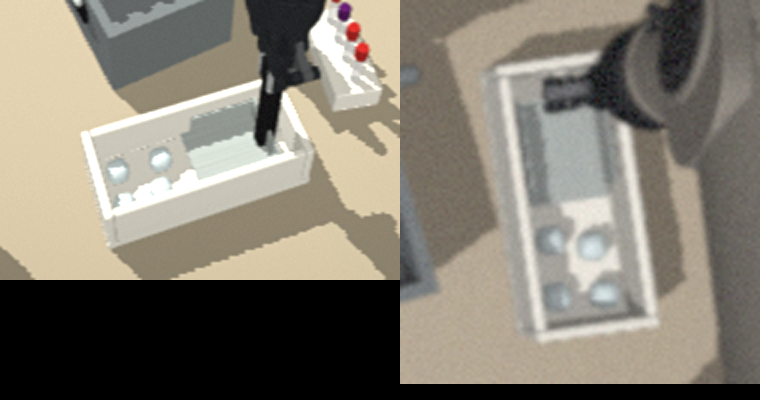

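The scoop is inside the pan, roughly centred, with its mouth clear of the four pieces. I'll lower it to the pan floor.

>>> carry_out([
  [[0,0,0],[0.1,0,1],0],
  [[0,-1,0],[0.1,0,1.5],0],
  [[0,-1,0],[0.1,0,1.7],0],
  [[0,-1,0],[0.1,0,1.7],0],
])

```text
t: 8.52
eef_pos: [0.5935, -0.244, 0.1227]
tool_rot: [0.001, 0.998, 0.062, -0.009]
contact_force: [-3.6, 0.7, 9.4]
gripper_width: 0.169
```

```bash
python3 - <<'E'
from h import *
scoop();print(bot.get_obs()['torque'].round(2)); rel(*pan(-.02,0,.01,-1))
E
```

```text
scoop in pan mm [37.8  0.6 10.8] q [ 0.47  0.54 -0.25  1.7   0.17  0.94 -1.29] F [-3.6  0.7  9.4] g 0.169
[0.28 0.95 0.01]
turn [0.03, 2.01, 0.06] shift [-6.17, 0.06, 0.03]
```

```bash
python3 - <<'E'
from h import *
rel(*pan(.035,0,.0105,-.7)); rel(*pan(-.02,0,.0105,-.7))
E
```

```text
turn [0.03, 1.71, 0.06] shift [-0.61, 0.07, -0.09]
turn [0.03, 1.71, 0.06] shift [-6.11, 0.06, 0.01]
```

>>> carry_out([
  [[0,1.7,0],[-0.6,0.0,-0.1],0],
  [[0,1.7,0],[-2,0.0,-0.08],0],
  [[0,1.7,0],[-3.5,0.0,-0.05],0],
  [[0,1.7,0],[-5,0.0,-0.02],0],
  [[0,1.7,0],[-6.1,0.0,0],0],
])

```text
t: 9.15
eef_pos: [0.5337, -0.2516, 0.1237]
tool_rot: [0.0, 0.998, 0.062, 0.008]
contact_force: [4.3, 1.0, 6.0]
gripper_width: 0.169
```

```bash
python3 - <<'E'
from h import *
scoop();rel(*pan(-.058,0,.0105,-.7))
E
```

```text
scoop in pan mm [-18.9   0.2  10.3] q [ 0.54  0.45 -0.26  1.85  0.15  0.84 -1.24] F [4.3 1.  6. ] g 0.169
turn [0.08, -0.18, 0.08] shift [-3.88, 0.04, -0.07]
```

>>> carry_out([
  [[0,0,0],[-1.2,0.0,-0.05],0],
  [[0,0,0],[-2.4,0.0,-0.05],0],
  [[0,0,0],[-3.3,0.0,-0.05],0],
  [[0,0,0],[-3.9,0.0,-0.05],0],
  [[0,0,0],[-3.9,0.0,-0.05],0],
])

```text
t: 9.78
eef_pos: [0.4944, -0.2566, 0.1234]
tool_rot: [0.0, 0.998, 0.062, 0.007]
contact_force: [3.0, 1.1, 6.7]
gripper_width: 0.172
```

```bash
python3 - <<'E'
from h import *
scoop();rel(*pan(-.060,0,.012,0));rel(*pan(-.055,0,.03,15))
a=snap("side");b=snap("top")
p=cv2.resize(a[280:390,260:400],None,fx=3,fy=3,interpolation=cv2.INTER_CUBIC);q=cv2.resize(b[140:268,420:530],None,fx=3,fy=3,interpolation=cv2.INTER_CUBIC)
o=np.zeros((400,420+330,3),'uint8');o[:330,:420]=p;o[:384,420:]=q
cv2.imwrite("pics/p5.png",np.clip(o[:,:,::-1]*1.6,0,255).astype('uint8'))
E
```

```text
scoop in pan mm [-58.6   0.2  10.1] q [ 0.58  0.41 -0.27  1.93  0.14  0.81 -1.2 ] F [3.  1.1 6.7] g 0.172
turn [0.06, -0.81, 0.06] shift [0.02, 0.04, -0.13]
turn [0.07, -15.81, 0.05] shift [3.29, 0.04, -0.35]
```

View pics/p5.png

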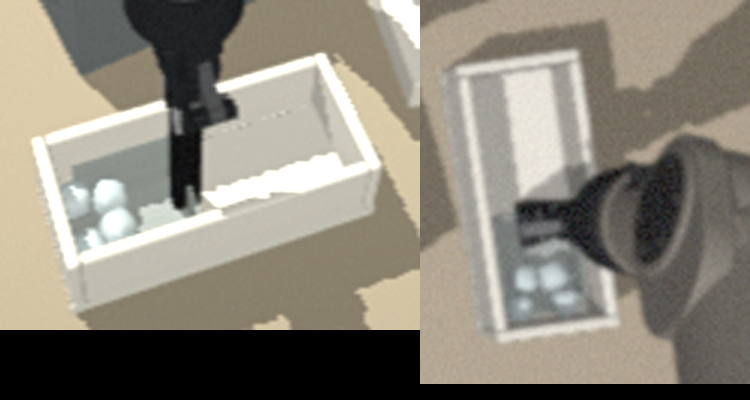

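All four pieces sit inside the scoop: the side view shows them at (70–135, 185–240) between its sides. I'll tilt it back and lift.

```bash
python3 - <<'E'
from h import *
for z,t in((.015,4),(.02,8),(.024,12),(.029,16),(.034,18)): rel(*pan(-.058,0,z,t))
E
```

```text
turn [0.06, -4.8, 0.06] shift [0.99, 0.04, -0.09]
turn [0.06, -8.8, 0.06] shift [1.74, 0.04, -0.19]
turn [0.06, -12.8, 0.06] shift [2.46, 0.04, -0.14]
turn [0.07, -16.8, 0.06] shift [3.15, 0.04, -0.14]
turn [0.07, -18.8, 0.05] shift [3.48, 0.04, -0.37]
```

>>> carry_out([
  [[0,-4.8,0],[1,0.0,-0.1],0],
  [[0,-8.8,0],[1.7,0.0,-0.2],0],
  [[0,-12.8,0],[2.5,0.0,-0.2],0],
  [[0,-16.8,0],[3.1,0.0,-0.25],0],
  [[0,-18.8,0],[3.5,0.0,-0.4],0],
])

```text
t: 10.5
eef_pos: [0.5272, -0.2516, 0.1253]
tool_rot: [0.009, 0.985, 0.061, -0.16]
contact_force: [-0.2, 0.8, -3.1]
gripper_width: 0.163
```

```bash
python3 - <<'E'
from h import *
scoop()
for z,t in((.05,18),(.08,18),(.12,18),(.16,18)): rel(*pan(-.055,0,z,t))
E
```

```text
scoop in pan mm [-60.4   1.3  32.4] q [ 0.41  0.6  -0.2   1.63  0.23  1.23 -1.33] F [-0.2  0.8 -3.1] g 0.163
turn [-0.05, 0.41, 0.1] shift [-0.13, 0.13, -1.87]
turn [-0.05, 0.41, 0.1] shift [-1.07, 0.12, -4.72]
turn [-0.05, 0.41, 0.1] shift [-2.34, 0.12, -8.51]
turn [-0.05, 0.41, 0.1] shift [-3.6, 0.11, -12.31]
```

>>> carry_out([
  [[0,0.2,0],[0,0.1,-1.9],0],
  [[0,0.2,0],[-1,0.1,-4.7],0],
  [[0,0.2,0],[-2.3,0.1,-8.5],0],
  [[0,0.2,0],[-3.6,0.1,-12.3],0],
  [[0,0.2,0],[-3.6,0.1,-12.3],0],
])

```text
t: 11.12
eef_pos: [0.5335, -0.2536, 0.2593]
tool_rot: [0.011, 0.986, 0.06, -0.152]
contact_force: [0.8, 0.1, -2.6]
gripper_width: 0.17
```

```bash
python3 - <<'E'
from h import *
scoop()
a=snap("side");b=snap("top")
p=cv2.resize(a[180:390,200:400],None,fx=2,fy=2,interpolation=cv2.INTER_CUBIC);q=cv2.resize(b[140:268,420:530],None,fx=3,fy=3,interpolation=cv2.INTER_CUBIC)
o=np.zeros((420,400+330,3),'uint8');o[:420,:400]=p;o[:384,400:]=q
cv2.imwrite("pics/p6.png",np.clip(o[:,:,::-1]*1.6,0,255).astype('uint8'))
E
```

```text
scoop in pan mm [-52.9  -1.7 165.2] q [ 0.41  0.47 -0.21  1.51  0.2   1.46 -1.28] F [ 0.8  0.1 -2.6] g 0.17
```

View pics/p6.png

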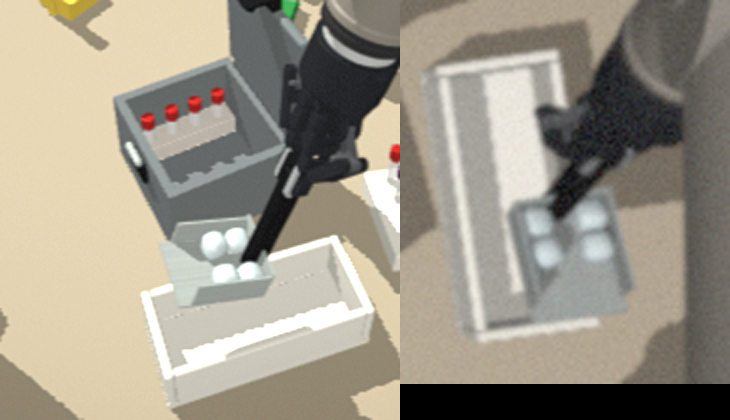

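All four pieces are in the scoop, gathered at its back: (213,244), (236,238), (224,272) and (248,272) in the side crop. I'll turn it above the pan, then carry it over the carrier.

```bash
cat >> h.py <<'E'
CAR=(.496,-.0195,15.1)
def wtcp(o,yaw,tilt,loc=(0,0,0)):
    "TCP so that scoop-local point loc is at world o"
    Rt=down(yaw,tilt); Rs=R.from_euler('z',yaw,degrees=True)*R.from_euler('y',tilt,degrees=True)
    so=np.array(o)-Rs.apply(loc); return so-Rt.apply([-.0445,0,.1127]),Rt
def car(x,y,z): return R.from_euler('z',CAR[2],degrees=True).apply([x,y,0])+[CAR[0],CAR[1],z]
def sc():
    o=bot.get_obs();Ro=qR(o['tool_rot']);s=o['eef_pos']+Ro.apply([-.0445,0,.1127]);Rs=Ro*R.from_matrix(np.diag([1,-1,-1.]))
    x=Rs.apply([1,0,0]);c=R.from_euler('z',-CAR[2],degrees=True).apply(s-[CAR[0],CAR[1],0])
    print("scoop w",s.round(3),"car",(c*1000).round(),"yaw",np.degrees(np.arctan2(x[1],x[0])).round(1),"tilt",-np.degrees(np.arcsin(x[2])).round(1),"q",o['q'].round(2),"F",o['contact_force'].round(1),"g",round(o['gripper_width'],3))
E
python3 - <<'E'
from h import *
sc()
for i,y in enumerate((13,22,31.5,41,50)): rel(*wtcp([.46,-.26,.18+.01*i],y,18))
E
```

```text
scoop w [ 0.455 -0.262  0.162] car [-102. -224.  162.] yaw 7.0 tilt 17.9 q [ 0.41  0.48 -0.2   1.51  0.2   1.46 -1.28] F [-0.9  0.  -2.4] g 0.168
turn [-1.83, -0.12, -5.71] shift [-0.12, -0.97, -1.86]
turn [-4.6, -0.12, -14.27] shift [-0.63, -2.16, -2.75]
turn [-7.52, -0.11, -23.31] shift [-1.35, -3.36, -3.57]
turn [-10.45, -0.11, -32.35] shift [-2.25, -4.48, -4.33]
turn [-13.22, -0.11, -40.91] shift [-3.28, -5.43, -5.05]
```

>>> carry_out([
  [[-1.8,0,-5.7],[-0.1,-1,-1.9],0],
  [[-4.6,0,-14.3],[-0.6,-2.2,-2.8],0],
  [[-7.5,0,-23.3],[-1.3,-3.4,-3.6],0],
  [[-10.5,0,-32.3],[-2.2,-4.5,-4.3],0],
  [[-13.2,0,-40.9],[-3.3,-5.4,-5],0],
])

```text
t: 11.85
eef_pos: [0.5087, -0.2, 0.3112]
tool_rot: [0.065, 0.894, 0.421, -0.142]
contact_force: [0.3, 0.1, -2.2]
gripper_width: 0.167
```

```bash
python3 - <<'E'
from h import *
sc()
for i,y in enumerate((57,66,75,84,93)): rel(*wtcp([.46,-.26,.22],y,18))
E
```

```text
scoop w [ 0.459 -0.259  0.218] car [ -98. -222.  218.] yaw 50.5 tilt 18.0 q [ 0.39  0.3  -0.36  1.66  0.35  1.42 -0.75] F [ 0.3  0.1 -2.2] g 0.167
turn [-2.24, -0.03, -6.23] shift [-0.13, -0.82, -0.19]
turn [-5.02, -0.04, -14.79] shift [-0.35, -2.0, -0.12]
turn [-7.8, -0.06, -23.35] shift [-0.74, -3.14, 0.01]
turn [-10.57, -0.08, -31.91] shift [-1.3, -4.2, 0.2]
turn [-13.35, -0.09, -40.47] shift [-2.01, -5.15, 0.43]
```

>>> carry_out([
  [[-2.2,0,-6.2],[-0.1,-0.8,-0.2],0],
  [[-5,0,-14.8],[-0.4,-2,-0.1],0],
  [[-7.8,0,-23.3],[-0.7,-3.1,0],0],
  [[-10.6,0,-31.9],[-1.3,-4.2,0.2],0],
  [[-13.3,0,-40.4],[-2,-5.1,0.4],0],
])

```text
t: 12.48
eef_pos: [0.4559, -0.1833, 0.3132]
tool_rot: [0.113, 0.681, 0.716, -0.107]
contact_force: [-1.2, -0.1, -2.9]
gripper_width: 0.168
```

```bash
python3 - <<'E'
from h import *
sc()
for i,y in enumerate((99,105,105,105,105)): rel(*wtcp([.462,-.25+[.01,.03,.065,.10,.13][i],.22],y,18))
E
```

```text
scoop w [ 0.46 -0.26  0.22] car [ -98. -223.  220.] yaw 92.9 tilt 17.9 q [ 0.48  0.07 -0.46  1.93  0.38  1.16 -0.08] F [-1.2 -0.1 -2.9] g 0.168
turn [-1.91, -0.07, -5.83] shift [1.87, -0.5, -0.63]
turn [-3.76, -0.07, -11.54] shift [3.65, -1.2, -1.21]
turn [-3.76, -0.07, -11.54] shift [6.98, -1.02, -2.29]
turn [-3.76, -0.07, -11.54] shift [10.3, -0.85, -3.36]
turn [-3.76, -0.07, -11.54] shift [13.15, -0.7, -4.28]
```

>>> carry_out([
  [[-1.9,0,-5.8],[1.9,-0.5,-0.6],0],
  [[-3.8,0,-11.5],[3.7,-1.2,-1.2],0],
  [[-3.8,0,-11.5],[7,-1,-2.3],0],
  [[-3.8,0,-11.5],[10.3,-0.9,-3.4],0],
  [[-3.8,0,-11.5],[13.1,-0.7,-4.3],0],
])

```text
t: 13.1
eef_pos: [0.4431, -0.0455, 0.314]
tool_rot: [0.124, 0.604, 0.782, -0.095]
contact_force: [1.1, 0.1, -2.3]
gripper_width: 0.167
```

```bash
python3 - <<'E'
from h import *
sc()
for i in range(5): rel(*wtcp([.464,-.12+[.02,.05,.085,.12,.144][i],.22],105,18))
E
```

```text
scoop w [ 0.463 -0.12   0.221] car [-58. -88. 221.] yaw 104.6 tilt 18.0 q [ 0.35  0.01 -0.62  1.99  0.35  1.17 -0.15] F [ 1.1  0.1 -2.3] g 0.167
turn [-0.02, -0.01, -0.35] shift [1.83, 0.6, -0.54]
turn [-0.02, -0.01, -0.35] shift [4.59, 1.36, -1.43]
turn [-0.02, -0.01, -0.35] shift [7.81, 2.24, -2.48]
turn [-0.02, -0.01, -0.35] shift [11.04, 3.13, -3.52]
turn [-0.02, -0.01, -0.35] shift [13.24, 3.74, -4.24]
```

>>> carry_out([
  [[0,0,-0.3],[1.8,0.6,-0.5],0],
  [[0,0,-0.3],[4.6,1.4,-1.4],0],
  [[0,0,-0.3],[7.8,2.2,-2.5],0],
  [[0,0,-0.3],[11,3.1,-3.5],0],
  [[0,0,-0.3],[13.2,3.7,-4.2],0],
])

```text
t: 13.72
eef_pos: [0.4441, 0.098, 0.3133]
tool_rot: [0.124, 0.601, 0.784, -0.095]
contact_force: [0.6, -0.5, -2.6]
gripper_width: 0.17
```

```bash
python3 - <<'E'
from h import *
sc()
m=(-.045,0,0)
for y,z,t in((8,.21,12),(8,.185,3),(8,.16,-6),(6,.145,-15),(5,.135,-24)): rel(*wtcp(car(-.018,y/1000,z),105,t,m))
E
```

```text
scoop w [0.464 0.023 0.22 ] car [-20.  50. 220.] yaw 105.0 tilt 18.0 q [ 0.15  0.11 -0.78  1.9   0.39  1.3  -0.5 ] F [ 0.6 -0.5 -2.6] g 0.17
turn [0.01, 6.02, 0.02] shift [-0.4, 0.17, 1.35]
turn [0.01, 15.02, 0.02] shift [-1.62, 0.17, 2.67]
turn [0.0, 24.02, 0.02] shift [-2.98, 0.17, 4.32]
turn [0.0, 33.02, 0.02] shift [-4.93, 0.17, 5.42]
turn [0.0, 42.02, 0.02] shift [-6.98, 0.16, 6.36]
```

>>> carry_out([
  [[0,6,0],[-0.4,0.2,1.3],0],
  [[0,15,0],[-1.6,0.2,2.7],0],
  [[0,24,0],[-3,0.2,4.3],0],
  [[0,33,0],[-4.9,0.2,5.4],0],
  [[0,42,0],[-7,0.2,6.4],0],
])

```text
t: 14.35
eef_pos: [0.4688, 0.0132, 0.2748]
tool_rot: [-0.166, 0.595, 0.776, 0.129]
contact_force: [0.1, -0.1, -2.7]
gripper_width: 0.168
```

```bash
python3 - <<'E'
from h import *
sc()
m=(-.045,0,0)
for y,z,t in((5,.125,-32),(8,.12,-40),(10,.12,-48),(10,.12,-53),(10,.12,-53)): rel(*wtcp(car(-.018,y/1000,z),105,t,m))
E
```

```text
scoop w [0.468 0.019 0.154] car [-17.  44. 154.] yaw 105.0 tilt -24.3 q [ 0.63  0.25 -0.6   1.87 -0.29  1.21  0.42] F [ 0.1 -0.1 -2.7] g 0.168
turn [0.15, 7.75, 0.02] shift [-1.88, -0.02, -0.1]
turn [0.15, 15.75, 0.03] shift [-3.6, -0.02, -0.43]
turn [0.15, 23.75, 0.04] shift [-5.32, -0.02, -0.99]
turn [0.14, 28.75, 0.04] shift [-6.55, -0.02, -1.25]
turn [0.14, 28.75, 0.04] shift [-6.55, -0.02, -1.25]
```

>>> carry_out([
  [[0,7.8,0],[-1.9,0,-0.1],0],
  [[0,15.8,0],[-3.6,0,-0.4],0],
  [[0,23.8,0],[-5.3,0,-1],0],
  [[0,28.8,0],[-6.5,0,-1.3],0],
  [[0,28.8,0],[-6.5,0,-1.3],0],
])

```text
t: 14.98
eef_pos: [0.4855, -0.0505, 0.258]
tool_rot: [-0.353, 0.547, 0.709, 0.271]
contact_force: [0.6, 0.1, -1.3]
gripper_width: 0.165
```

```bash
python3 - <<'E'
from h import *
sc()
a=snap("side");b=snap("top")
p=cv2.resize(a[120:330,220:420],None,fx=2,fy=2,interpolation=cv2.INTER_CUBIC);q=cv2.resize(b[140:268,310:430],None,fx=3,fy=3,interpolation=cv2.INTER_CUBIC)
o=np.zeros((420,400+360,3),'uint8');o[:420,:400]=p;o[:384,400:]=q
cv2.imwrite("pics/p7.png",np.clip(o[:,:,::-1]*1.6,0,255).astype('uint8'))
E
```

```text
scoop w [0.469 0.01  0.155] car [-18.  36. 155.] yaw 104.6 tilt -52.9 q [ 0.82  0.58 -0.56  1.71 -0.48  1.47  0.7 ] F [ 0.6  0.1 -1.3] g 0.165
```

View pics/p7.png

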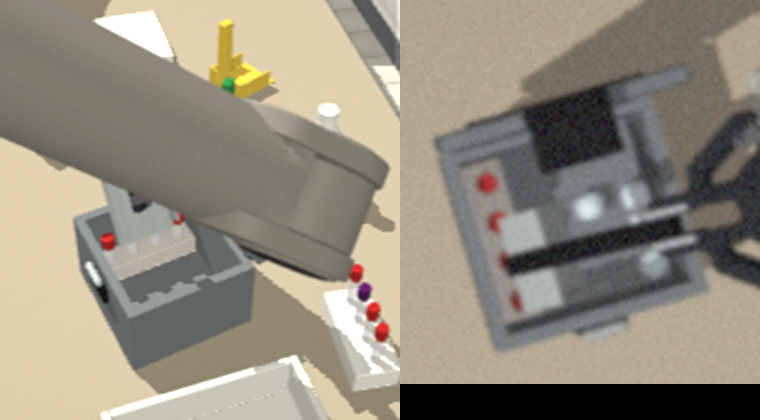

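Three pieces are visible in the carrier at (588,207), (632,195) and (653,262) in the crop. The fourth is possibly under the handle, so I'll back off and count before releasing the scoop.

```bash
python3 - <<'E'
from h import *
m=(-.045,0,0)
for y,z,t in((12,.14,-48),(20,.16,-39),(30,.18,-30),(40,.20,-21),(50,.22,-12)): rel(*wtcp(car(-.018,y/1000,z),105,t,m))
E
```

```text
turn [0.07, -4.76, 0.11] shift [2.44, -0.1, -0.3]
turn [0.08, -13.76, 0.1] shift [6.03, -0.1, 0.8]
turn [0.09, -22.76, 0.1] shift [9.47, -0.1, 2.27]
turn [0.1, -31.76, 0.09] shift [12.6, -0.09, 3.92]
turn [0.1, -40.76, 0.08] shift [15.39, -0.09, 5.68]
```

>>> carry_out([
  [[0,-4.8,0],[2.4,-0.1,-0.3],0],
  [[0,-13.8,0],[6,-0.1,0.8],0],
  [[0,-22.8,0],[9.5,-0.1,2.3],0],
  [[0,-31.8,0],[12.6,-0.1,3.9],0],
  [[0,-40.8,0],[15.4,-0.1,5.7],0],
])

```text
t: 15.7
eef_pos: [0.448, 0.0882, 0.3512]
tool_rot: [-0.077, 0.604, 0.79, 0.064]
contact_force: [-0.9, 0.8, -1.7]
gripper_width: 0.169
```

```bash
python3 - <<'E'
from h import *
sc()
for o,t in(((.465,.11),-6),((.468,.15),0),((.47,.19),0),((.47,.22),0),((.47,.24),0)): rel(*wtcp([*o,.2],105 if t<0 else 100,t))
E
```

```text
scoop w [0.454 0.068 0.232] car [-17.  95. 232.] yaw 105.2 tilt -11.5 q [ 0.48  0.07 -0.68  1.83 -0.17  1.27  0.11] F [-0.9  0.8 -1.7] g 0.169
turn [0.42, -5.49, 0.2] shift [4.12, 2.18, 4.38]
turn [-0.07, -11.5, 5.16] shift [8.9, 3.91, 5.77]
turn [-0.07, -11.5, 5.16] shift [12.63, 5.14, 6.54]
turn [-0.07, -11.5, 5.16] shift [15.47, 5.93, 7.12]
turn [-0.07, -11.5, 5.16] shift [17.36, 6.45, 7.51]
```

>>> carry_out([
  [[0,-5.5,0],[4.1,2.2,3],0],
  [[0,-11.5,5.2],[8.9,3.9,5],0],
  [[0,-11.5,5.2],[12.6,5.1,6.5],0],
  [[0,-11.5,5.2],[15.5,5.9,7.1],0],
  [[0,-11.5,5.2],[17.4,6.4,7.5],0],
])

```text
t: 16.32
eef_pos: [0.4605, 0.285, 0.313]
tool_rot: [-0.005, 0.642, 0.767, 0.001]
contact_force: [-0.7, 0.1, -1.6]
gripper_width: 0.166
```

```bash
python3 - <<'E'
from h import *
sc()
rel(*wtcp([.47,.24,.003],100,0))
a=snap("top");b=snap("side")
for n in("top","side"):
  for s in bot.silhouettes("ice0",n)[:7]: print(n,round(s['score'],2),s['location'].round() if hasattr(s['location'],'round') else s['location'],s['region'].sum())
cv2.imwrite("pics/p8raw.png",a[:,:,::-1])
p=cv2.resize(b[190:390,240:400],None,fx=2,fy=2,interpolation=cv2.INTER_CUBIC);q=cv2.resize(a[145:270,310:500],None,fx=2.4,fy=2.4,interpolation=cv2.INTER_CUBIC)
o=np.zeros((400,320+456,3),'uint8');o[:400,:320]=p;o[:300,320:]=q
cv2.imwrite("pics/p8.png",np.clip(o[:,:,::-1]*1.6,0,255).astype('uint8'))
E
```

```text
scoop w [0.468 0.242 0.2  ] car [ 41. 260. 200.] yaw 100.2 tilt -0.4 q [ 0.02  0.28 -0.82  1.71  0.2   1.24 -0.67] F [-0.7  0.1 -1.6] g 0.166
turn [-0.29, -0.45, 0.17] shift [-0.3, 0.25, 19.72]
top 0.53 [353.5, 215.0] 58
top 0.5 [390.2, 213.5] 82
top 0.49 [393.3, 225.6] 74
top 0.46 [387.4, 205.3] 83
side 0.45 [296.1, 250.8] 74
```

View pics/p8.png

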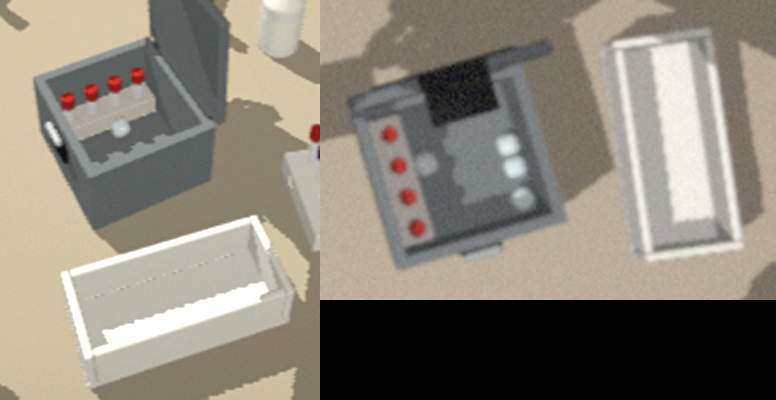

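All four pieces are in the carrier at (427,164), (507,146), (514,168) and (522,199) in the crop, and the pan is empty. Now I'll stand the scoop down.

>>> carry_out([
  [[0,-0.4,0],[-0.3,0.2,6],0],
  [[0,-0.4,0],[-0.3,0.2,12],0],
  [[0,-0.4,0],[-0.3,0.2,17],0],
  [[0,-0.4,0],[-0.3,0.2,19],0],
  [[0,-0.4,0],[-0.3,0.2,19.6],0],
])

```text
t: 17.15
eef_pos: [0.4646, 0.2796, 0.1162]
tool_rot: [-0.002, 0.644, 0.765, -0.002]
contact_force: [0.5, -0.1, -1.0]
gripper_width: 0.171
```

>>> carry_out([
  [[0,0,0],[0,0,0.2],0],
  [[0,0,0],[0,0,0.3],0],
])

```text
t: 17.4
eef_pos: [0.4655, 0.2807, 0.1146]
tool_rot: [-0.002, 0.644, 0.765, -0.001]
contact_force: [-0.0, -0.0, -1.2]
gripper_width: 0.167
```

```bash
python3 - <<'E'
from h import *
sc()
E
```

```text
scoop w [0.473 0.237 0.002] car [ 44. 254.   2.] yaw 99.8 tilt -0.1 q [-0.08  0.49 -0.73  1.93  0.42  0.88 -0.85] F [-0.  -0.  -1.2] g 0.167
```

Still hanging about 2 mm up. I'll lower it a bit more, then release.

>>> carry_out([
  [[0,0,0],[0,0,0.2],0],
  [[0,0,0],[0,0,0.25],0],
  [[0,0,0],[0,0,0.25],0],
  [[0,0,0],[0,0,0.2],3],
  [[0,0,0],[0,0,0.2],5],
])

```text
t: 18.02
eef_pos: [0.4647, 0.2802, 0.1114]
tool_rot: [-0.002, 0.644, 0.765, -0.002]
contact_force: [-0.4, 0.1, 0.3]
gripper_width: 0.548
```

>>> carry_out([
  [[0,0,0],[0,0,0],5],
  [[0,0,0],[0,0,0],5],
  [[0,0,0],[0,0,-4],5],
  [[0,0,0],[0,0,-9],5],
  [[0,0,0],[0,0,-13],5],
])

```text
t: 18.65
eef_pos: [0.4654, 0.2804, 0.2428]
tool_rot: [-0.002, 0.644, 0.765, -0.002]
contact_force: [1.3, -0.5, 0.1]
gripper_width: 0.584
```

```bash
python3 - <<'E'
from h import *
sc()
a=snap("side")
S=bot.camera_info("side")
# lid: search region picks via silhouettes
for s in bot.silhouettes("lid","side")[:2]:
    m=s['region'].astype('uint8');c=max(cv2.findContours(m,0,2)[0],key=cv2.contourArea);print(s['score'],cv2.approxPolyDP(c,4,True)[:,0].tolist())
def lid(x,y,n,th):
    # lid coords: -x from hinge to front
    c,s=np.cos(th),np.sin(th); return car(.085+x*c+n*s,y,.11-x*s+n*c)
for th in(1.3,1.4,1.5,1.57,1.65,1.8):
    print(th,proj("side",[lid(-.173,.092,0,th),lid(-.173,-.092,0,th),lid(-.173,-.092,.0145,th),lid(-.193,0,0,th),lid(0,-.092,0,th)],S).round().tolist())
cv2.imwrite("pics/p9.png",cv2.resize(a[130:280,220:380],None,fx=5,fy=5,interpolation=cv2.INTER_CUBIC)[:600,:,::-1])
E
```

```text
scoop w [0.472 0.237 0.13 ] car [ 44. 253. 130.] yaw 99.8 tilt -0.1 q [-0.    0.34 -0.81  1.8   0.27  1.12 -0.73] F [ 1.3 -0.5  0.1] g 0.584
0.61 [[315, 158], [315, 206], [351, 251], [354, 199], [334, 169]]
1.3 [[299.0, 164.0], [335.0, 211.0], [341.0, 208.0], [314.0, 180.0], [349.0, 254.0]]
1.4 [[305.0, 160.0], [342.0, 207.0], [348.0, 204.0], [321.0, 176.0], [349.0, 254.0]]
1.5 [[311.0, 158.0], [349.0, 204.0], [355.0, 202.0], [329.0, 173.0], [349.0, 254.0]]
1.57 [[316.0, 156.0], [354.0, 202.0], [360.0, 200.0], [334.0, 171.0], [349.0, 254.0]]
1.65 [[321.0, 155.0], [360.0, 200.0], [365.0, 199.0], [340.0, 169.0], [349.0, 254.0]]
1.8 [[330.0, 154.0], [370.0, 198.0], [375.0, 197.0], [351.0, 167.0], [349.0, 254.0]]
```

View pics/p9.png

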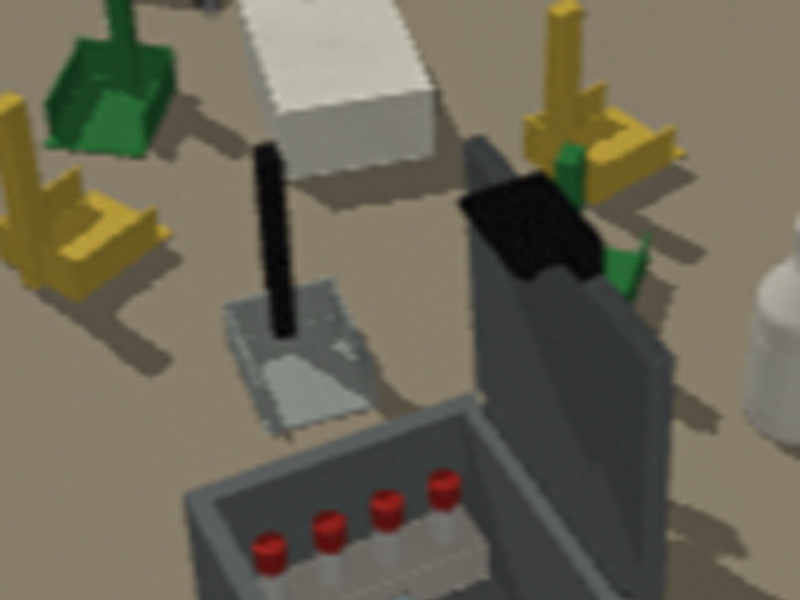

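The scoop stands upright at (300,330) in the crop, and the lid is at about 1.5 rad. Next I'll swing round behind the lid with the fingers shut.

```bash
python3 - <<'E'
from h import *
for p,y in(([.47,.28,.30],96),([.49,.27,.34],87),([.51,.25,.37],78),([.53,.22,.40],69),([.55,.19,.42],60)): rel(p,down(y))
E
```

```text
turn [0.03, -0.21, 3.8] shift [-0.23, 0.25, -5.45]
turn [0.02, -0.21, 12.8] shift [-1.55, 2.05, -9.45]
turn [0.0, -0.21, 21.8] shift [-3.85, 3.68, -12.46]
turn [-0.02, -0.22, 30.8] shift [-7.13, 5.14, -15.47]
turn [-0.03, -0.22, 39.8] shift [-10.42, 6.61, -17.48]
```

>>> carry_out([
  [[0,0,3.8],[-0.2,0.2,-5.4],5],
  [[0,0,12.8],[-1.5,2,-9.5],0],
  [[0,0,21.8],[-3.9,3.7,-12.5],0],
  [[0,0,30.8],[-7.1,5.1,-15.5],0],
  [[0,0,39.8],[-10.4,6.6,-17.5],0],
])

```text
t: 19.38
eef_pos: [0.5498, 0.1882, 0.4162]
tool_rot: [-0.001, 0.867, 0.498, -0.003]
contact_force: [0.0, 0.2, -0.3]
gripper_width: -0.001
```

```bash
python3 - <<'E'
from h import *
T=car(.145,0,.42)
o=bot.get_obs();p=o['eef_pos'];print(o['q'].round(2))
for f,y in((.2,51),(.45,42),(.7,33),(.9,24),(1,15)): rel(p+f*(T-p),down(y))
E
```

```text
[ 0.07  0.27 -0.65  1.46  0.16  1.47 -1.1 ]
turn [-0.28, 0.21, 8.73] shift [-2.07, 3.2, -0.09]
turn [-0.27, 0.23, 17.73] shift [-4.65, 7.2, -0.19]
turn [-0.25, 0.25, 26.73] shift [-7.23, 11.21, -0.3]
turn [-0.23, 0.27, 35.73] shift [-9.3, 14.41, -0.39]
turn [-0.21, 0.29, 44.73] shift [-10.33, 16.01, -0.43]
```

>>> carry_out([
  [[0,0.2,8.7],[-2.1,3.2,-0.1],0],
  [[0,0.2,17.7],[-4.6,7.2,-0.2],0],
  [[0,0.2,26.7],[-7.2,11.2,-0.3],0],
  [[0,0.2,35.7],[-9.3,14.4,-0.4],0],
  [[0,0.2,44.7],[-10.3,16,-0.4],0],
])

```text
t: 20.0
eef_pos: [0.637, 0.0165, 0.4174]
tool_rot: [-0.001, 0.992, 0.129, -0.003]
contact_force: [-1.5, 0.1, -0.3]
gripper_width: 0.0
```

```bash
cat >> h.py <<'E'
def tip(th,rho=.155,gap=0.,half=.011):
    "TCP for the shut fingertips touching lid outer face at angle th"
    c,s=np.cos(th),np.sin(th); x=.085-rho*c+(.0145+gap)*s; z=.11+rho*s+(.0145+gap)*c
    return car(x+half,0,z+.017),down(CAR[2])
E
python3 - <<'E'
from h import *
o=bot.get_obs();print(o['q'].round(2),o['eef_pos'])
rel(car(.145,0,.29),down(15.1))
E
```

```text
[ 0.19  0.34 -0.43  1.34  0.14  1.5  -1.55] [0.63699846 0.01650541 0.41741373]
turn [-0.12, 0.31, -0.3] shift [0.02, -0.17, 12.74]
```

>>> carry_out([
  [[0,0.3,0],[0,-0.1,4],0],
  [[0,0.3,0],[0,-0.1,8],0],
  [[0,0.3,0],[0,-0.1,12],0],
  [[0,0.3,0],[0,-0.1,12.7],0],
])

```text
t: 20.5
eef_pos: [0.6335, 0.0204, 0.2881]
tool_rot: [-0.002, 0.991, 0.133, -0.003]
contact_force: [0.2, -0.2, 0.5]
gripper_width: 0.001
```

```bash
python3 - <<'E'
from h import *
print(bot.get_obs()['contact_force'])
for th in(1.5,1.4,1.3,1.2,1.1): rel(*tip(th))
E
```

```text
[ 0.17634386 -0.23586993  0.53188982]
turn [-0.22, 0.28, 0.21] shift [-4.37, 0.25, 0.57]
turn [-0.22, 0.28, 0.21] shift [-5.92, 0.25, 0.62]
turn [-0.22, 0.28, 0.21] shift [-7.46, 0.24, 0.83]
turn [-0.22, 0.28, 0.21] shift [-8.98, 0.24, 1.18]
turn [-0.22, 0.28, 0.21] shift [-10.45, 0.23, 1.69]
```

>>> carry_out([
  [[0,0.2,0],[-3,0.2,0.5],0],
  [[0,0.2,0],[-5,0.2,0.6],0],
  [[0,0.2,0],[-6.5,0.2,0.7],0],
  [[0,0.2,0],[-8,0.2,1],0],
  [[0,0.2,0],[-9.5,0.2,1.3],0],
])

```text
t: 21.12
eef_pos: [0.5443, -0.006, 0.2793]
tool_rot: [-0.002, 0.991, 0.133, 0.003]
contact_force: [1.9, -0.5, 1.5]
gripper_width: -0.001
```

```bash
python3 - <<'E'
from h import *
o=bot.get_obs();print(o['contact_force'],o['eef_pos'])
for th in(1.05,.95,.85,.75,.65): rel(*tip(th))
E
```

```text
[ 1.87833471 -0.48065611  1.45233219] [ 0.54425316 -0.00603959  0.2793183 ]
turn [-0.15, -0.39, 0.22] shift [-1.87, 0.04, 1.05]
turn [-0.15, -0.39, 0.22] shift [-3.26, 0.03, 1.76]
turn [-0.15, -0.39, 0.22] shift [-4.57, 0.03, 2.6]
turn [-0.15, -0.39, 0.22] shift [-5.79, 0.03, 3.57]
turn [-0.15, -0.39, 0.22] shift [-6.9, 0.03, 4.65]
```

>>> carry_out([
  [[0,-0.3,0],[-1.9,0,1],0],
  [[0,-0.3,0],[-3.3,0,1.8],0],
  [[0,-0.3,0],[-4.6,0,2.6],0],
  [[0,-0.3,0],[-5.8,0,3.6],0],
  [[0,-0.3,0],[-6.9,0,4.6],0],
])

```text
t: 21.75
eef_pos: [0.4772, -0.0243, 0.2317]
tool_rot: [-0.001, 0.991, 0.133, -0.0]
contact_force: [0.5, -0.2, 1.8]
gripper_width: -0.001
```

```bash
python3 - <<'E'
from h import *
o=bot.get_obs();print(o['contact_force'],o['eef_pos'],o['q'].round(2))
for th in(.55,.45,.35,.25,.15): rel(*tip(th,.152))
E
```

```text
[ 0.53917713 -0.21424679  1.77574123] [ 0.47723144 -0.02429938  0.23171698] [ 0.33  0.17 -0.45  1.97  0.08  1.02 -1.46]
turn [-0.17, 0.01, 0.2] shift [-0.66, 0.03, 1.29]
turn [-0.17, 0.01, 0.2] shift [-1.52, 0.03, 2.55]
turn [-0.17, 0.01, 0.2] shift [-2.24, 0.03, 3.9]
turn [-0.17, 0.01, 0.2] shift [-2.83, 0.03, 5.31]
turn [-0.17, 0.01, 0.2] shift [-3.27, 0.03, 6.77]
```

>>> carry_out([
  [[0,0,0],[-0.7,0,1.3],0],
  [[0,0,0],[-1.5,0,2.5],0],
  [[0,0,0],[-2.2,0,3.9],0],
  [[0,0,0],[-2.8,0,5.3],0],
  [[0,0,0],[-3.2,0,6.7],0],
])

```text
t: 22.38
eef_pos: [0.4466, -0.0324, 0.1643]
tool_rot: [-0.001, 0.991, 0.133, -0.0]
contact_force: [-1.0, -0.1, 1.2]
gripper_width: 0.004
```

```bash
python3 - <<'E'
from h import *
o=bot.get_obs();print(o['contact_force'],o['eef_pos'],o['q'].round(2))
for th in(.08,.03,0,-.03): rel(*tip(th,.152))
E
```

```text
[-0.96453857 -0.08437644  1.20300474] [ 0.44660576 -0.03244056  0.1642898 ] [ 0.33  0.21 -0.44  2.11  0.11  0.85 -1.48]
turn [-0.17, 0.02, 0.2] shift [-0.33, 0.04, 1.07]
turn [-0.17, 0.02, 0.2] shift [-0.44, 0.04, 1.82]
turn [-0.17, 0.02, 0.2] shift [-0.49, 0.04, 2.28]
turn [-0.17, 0.02, 0.2] shift [-0.53, 0.04, 2.74]
```

>>> carry_out([
  [[0,0,0],[-0.3,0,1],0],
  [[0,0,0],[-0.4,0,1.5],0],
  [[0,0,0],[-0.4,0,1.9],0],
  [[0,0,0],[-0.4,0,2.2],0],
  [[0,0,0],[-0.4,0,2.4],0],
])

```text
t: 23.0
eef_pos: [0.4435, -0.0333, 0.1414]
tool_rot: [-0.001, 0.991, 0.133, 0.0]
contact_force: [-0.7, -0.3, 0.3]
gripper_width: -0.002
```

```bash
python3 - <<'E'
from h import *
o=bot.get_obs();print(o['contact_force'],o['eef_pos'])
rel(*tip(0,.152))
E
```

```text
[-0.65473363 -0.33486188  0.32486917] [ 0.44352562 -0.03326625  0.14139706]
turn [-0.16, -0.03, 0.21] shift [-0.18, 0.04, -0.01]
```

The tip is flush with where the shut lid's face should be, and the force has dropped, so it has probably snapped. I'll press a little further to check.

>>> carry_out([
  [[0,0,0],[0,0,0.2],0],
  [[0,0,0],[0,0,0.4],0],
  [[0,0,0],[0,0,0.5],0],
  [[0,0,0],[0,0,0.5],0],
])

```text
t: 23.5
eef_pos: [0.4433, -0.0333, 0.1363]
tool_rot: [-0.001, 0.991, 0.133, -0.0]
contact_force: [0.7, -1.0, 0.6]
gripper_width: 0.003
```

```bash
python3 - <<'E'
from h import *
o=bot.get_obs();print(o['contact_force'],o['eef_pos'])
E
```

```text
[ 0.65690598 -0.99902965  0.61508943] [ 0.4433179  -0.03328485  0.13633605]
```

No contact yet, which is ambiguous. I'll work out the lid angle numerically from the lid silhouettes.

```bash
cat > lidm.py <<'E'
from h import *
def run():
  for n in("side","top"):
    bot.read_camera(n); ci=bot.camera_info(n)
    for s in bot.silhouettes("lid",n)[:2]:
        m=s['region'].astype('uint8');c=max(cv2.findContours(m,0,2)[0],key=cv2.contourArea)
        print(n,round(s['score'],2),m.sum(),cv2.approxPolyDP(c,3,True)[:,0].tolist())
    def lid(x,y,nn,th):
        c,s=np.cos(th),np.sin(th);return car(.085+x*c+nn*s,y,.11-x*s+nn*c)
    for th in(0,.08,.3,.6,1.0):
        print(th,proj(n,[lid(0,.092,.0145,th),lid(-.173,.092,.0145,th),lid(-.193,.03,.0145,th),lid(-.193,-.03,.0145,th),lid(-.173,-.092,.0145,th),lid(0,-.092,.0145,th)],ci).round().astype(int).tolist())
run()
E
python3 lidm.py
```

```text
0 [[316, 203], [256, 224], [257, 243], [266, 260], [284, 276], [350, 250]]
0.08 [[316, 203], [256, 220], [257, 238], [266, 256], [285, 272], [350, 250]]
0.3 [[317, 203], [258, 208], [260, 225], [269, 242], [288, 260], [351, 249]]
0.6 [[318, 203], [267, 192], [270, 206], [280, 223], [298, 243], [353, 249]]
1.0 [[320, 204], [286, 172], [292, 183], [303, 199], [321, 221], [354, 250]]
top 0.82 4114 [[393, 171], [323, 191], [343, 257], [366, 252], [371, 259], [368, 248], [354, 249], [352, 238], [364, 233], [370, 222], [407, 216]]
0 [[322, 190], [342, 258], [369, 259], [393, 253], [416, 238], [395, 169]]
0.08 [[322, 189], [342, 258], [370, 259], [394, 252], [416, 237], [395, 168]]
0.3 [[322, 188], [342, 256], [370, 256], [395, 249], [418, 234], [395, 167]]
0.6 [[321, 187], [340, 246], [369, 246], [395, 238], [419, 223], [394, 166]]
1.0 [[321, 185], [334, 224], [364, 221], [391, 213], [416, 200], [393, 164]]
```

The top silhouette shows the lid nearly closed, so I'll keep pressing in small steps until there is a firm force.

>>> carry_out([
  [[0,0,0],[0,0,0.2],0],
  [[0,0,0],[0,0,0.4],0],
  [[0,0,0],[0,0,0.6],0],
  [[0,0,0],[0,0,0.6],0],
])

```text
t: 24.2
eef_pos: [0.4432, -0.0333, 0.1302]
tool_rot: [-0.001, 0.991, 0.133, -0.0]
contact_force: [0.3, -0.3, 0.1]
gripper_width: -0.001
```

>>> carry_out([
  [[0,0,0],[0,0,0.2],0],
  [[0,0,0],[0,0,0.4],0],
  [[0,0,0],[0,0,0.4],0],
])

```text
t: 24.58
eef_pos: [0.4432, -0.0333, 0.1264]
tool_rot: [-0.001, 0.991, 0.133, -0.0]
contact_force: [-1.5, -0.2, 2.3]
gripper_width: -0.001
```

```bash
python3 - <<'E'
from h import *
o=bot.get_obs();print(o['contact_force'],o['torque'].round(2),o['eef_pos'])
bot.read_camera("wrist");ci=bot.camera_info("wrist")
for l in("lid","carrier"):
  for s in bot.silhouettes(l,"wrist")[:2]:
    m=s['region'].astype('uint8');c=max(cv2.findContours(m,0,2)[0],key=cv2.contourArea)
    print(l,round(s['score'],2),m.sum(),cv2.approxPolyDP(c,5,True)[:,0].tolist())
def lid(x,y,nn,th):
    c,s=np.cos(th),np.sin(th);return car(.085+x*c+nn*s,y,.11-x*s+nn*c)
for th in(-.05,0,.08,.3): print(th,proj("wrist",[lid(0,.092,.0145,th),lid(-.173,.092,.0145,th),lid(-.173,-.092,.0145,th),lid(0,-.092,.0145,th)],ci).round().astype(int).tolist())
E
```

```text
[-1.4745085  -0.21646243  2.29800342] [-0.09  0.28 -0.03] [ 0.44322666 -0.03332225  0.12644164]
lid 0.92 130599 [[88, 0], [138, 331], [192, 331], [235, 308], [272, 314], [284, 299], [289, 270], [304, 264], [308, 254], [332, 254], [339, 265], [351, 267], [359, 300], [372, 314], [407, 308], [451, 333], [504, 329], [548, 0]]
carrier 0.79 130574 [[87, 0], [138, 332], [192, 332], [237, 307], [272, 314], [285, 299], [289, 271], [310, 254], [334, 254], [348, 265], [371, 314], [407, 308], [452, 332], [504, 329], [549, 0]]
carrier 0.25 130629 [[87, 0], [137, 331], [193, 332], [242, 307], [259, 317], [272, 314], [284, 301], [289, 271], [310, 254], [335, 254], [340, 265], [348, 265], [359, 301], [371, 314], [406, 308], [450, 332], [503, 330], [549, 0]]
-0.05 [[75, -79], [155, 306], [489, 307], [573, -78]]
0 [[75, -82], [148, 315], [497, 316], [574, -80]]
0.08 [[74, -85], [134, 329], [511, 331], [574, -84]]
0.3 [[73, -95], [79, 371], [566, 374], [575, -93]]
```

The wrist view puts the lid at about 0.05–0.08 rad, resting on the catch, and contact is just beginning. I'll press on.

>>> carry_out([
  [[0,0,0],[0,0,0.2],0],
  [[0,0,0],[0,0,0.4],0],
  [[0,0,0],[0,0,0.5],0],
  [[0,0,0],[0,0,0.5],0],
])

```text
t: 25.22
eef_pos: [0.4431, -0.0334, 0.1212]
tool_rot: [-0.001, 0.991, 0.133, -0.0]
contact_force: [-0.4, -0.4, -0.2]
gripper_width: 0.001
```

```bash
cat > wl.py <<'E'
from h import *
o=bot.get_obs();print(o['contact_force'],o['torque'].round(2),o['eef_pos'])
bot.read_camera("wrist");ci=bot.camera_info("wrist")
s=bot.silhouettes("lid","wrist")[0];m=s['region'].astype('uint8');c=max(cv2.findContours(m,0,2)[0],key=cv2.contourArea)
print(cv2.approxPolyDP(c,5,True)[:,0].tolist())
def lid(x,y,nn,th):
    c,s=np.cos(th),np.sin(th);return car(.085+x*c+nn*s,y,.11-x*s+nn*c)
for th in(0,.04,.08,.12,.2): print(th,proj("wrist",[lid(-.1,.092,.0145,th),lid(-.173,.092,.0145,th),lid(-.173,-.092,.0145,th),lid(-.1,-.092,.0145,th)],ci).round().astype(int).tolist())
print("tip",proj("wrist",[o['eef_pos']+[0,0,-.017],o['eef_pos']],ci).round())
E
python3 wl.py
```

```text
[-0.37712328 -0.38724505 -0.23498224] [-0.01  0.01  0.03] [ 0.44310828 -0.0333619   0.12123379]
[[80, 0], [140, 332], [191, 332], [235, 308], [275, 313], [285, 300], [290, 270], [309, 254], [335, 255], [339, 265], [349, 266], [359, 299], [373, 314], [408, 308], [452, 333], [503, 329], [556, 0]]
0 [[117, 184], [143, 321], [502, 323], [529, 186]]
0.04 [[111, 185], [136, 329], [509, 331], [535, 187]]
0.08 [[106, 186], [128, 337], [516, 339], [540, 188]]
0.12 [[100, 186], [120, 345], [525, 347], [547, 188]]
0.2 [[86, 186], [100, 361], [544, 364], [560, 188]]
tip [[322. 246.]
 [322. 261.]]
```

>>> carry_out([
  [[0,0,0],[0,0,0.3],0],
  [[0,0,0],[0,0,0.5],0],
  [[0,0,0],[0,0,0.5],0],
])

```text
t: 25.7
eef_pos: [0.4432, -0.0332, 0.1161]
tool_rot: [-0.002, 0.991, 0.133, -0.0]
contact_force: [-0.1, -0.5, 0.4]
gripper_width: -0.002
```

```bash
python3 wl.py
```

```text
[-0.09722825 -0.51921748  0.3895305 ] [ 0.02 -0.    0.02] [ 0.44322041 -0.03321502  0.11611721]
[[73, 0], [143, 328], [198, 329], [235, 308], [252, 309], [259, 317], [272, 314], [284, 301], [290, 269], [305, 265], [308, 255], [327, 253], [353, 270], [359, 301], [371, 314], [407, 308], [446, 329], [499, 326], [562, 0]]
0 [[110, 187], [138, 328], [507, 329], [536, 189]]
0.04 [[105, 188], [131, 336], [514, 338], [542, 190]]
0.08 [[98, 189], [122, 344], [522, 346], [548, 191]]
0.12 [[92, 189], [113, 353], [531, 355], [555, 191]]
0.2 [[78, 189], [93, 371], [552, 373], [569, 191]]
tip [[322. 245.]
 [321. 260.]]
```

The readings conflict, so I'll back off straight up and measure the lid from the side camera without the arm in the way.

>>> carry_out([
  [[0,0,0],[0,0,-5],0],
  [[0,0,0],[0,0,-10],0],
  [[0,0,0],[0,0,-16],0],
  [[0,0,0],[3,0,-20],0],
  [[0,0,0],[3,0,-20],0],
])

```text
t: 26.42
eef_pos: [0.4755, -0.025, 0.3198]
tool_rot: [-0.001, 0.991, 0.134, 0.004]
contact_force: [-0.6, -0.4, -0.7]
gripper_width: -0.002
```

```bash
python3 wl.py; python3 lidm.py; python3 - <<'E'
from h import *
b=bot.read_camera("side");cv2.imwrite("pics/p10.png",cv2.resize(b[120:320,200:420],None,fx=3,fy=3,interpolation=cv2.INTER_CUBIC)[:600,:,::-1])
for s in bot.silhouettes("carrier","side")[:2]:
    m=s['region'].astype('uint8');c=max(cv2.findContours(m,0,2)[0],key=cv2.contourArea);print(round(s['score'],2),cv2.approxPolyDP(c,3,True)[:,0].tolist())
print(proj("side",[car(-.085,.09,.11),car(-.085,-.09,.11),car(.085,-.09,.11),car(-.085,-.09,0)]).round())
E
```

```text
[-0.63364069 -0.39073408 -0.66920777] [0.04 0.02 0.03] [ 0.47553117 -0.0250309   0.31983253]
[[224, 68], [238, 231], [291, 232], [296, 248], [344, 249], [350, 233], [403, 229], [414, 66]]
0 [[231, 162], [236, 229], [407, 230], [413, 163]]
0.04 [[230, 162], [235, 231], [409, 231], [414, 163]]
0.08 [[229, 162], [233, 232], [410, 233], [415, 163]]
0.12 [[228, 162], [231, 234], [412, 235], [416, 163]]
0.2 [[225, 161], [228, 236], [416, 237], [418, 162]]
tip [[322. 244.]
 [322. 259.]]
side 0.98 4168 [[315, 206], [256, 226], [262, 238], [259, 256], [266, 268], [273, 260], [286, 278], [346, 252]]
0 [[316, 203], [256, 224], [257, 243], [266, 260], [284, 276], [350, 250]]
0.08 [[316, 203], [256, 220], [257, 238], [266, 256], [285, 272], [350, 250]]
0.3 [[317, 203], [258, 208], [260, 225], [269, 242], [288, 260], [351, 249]]
0.6 [[318, 203], [267, 192], [270, 206], [280, 223], [298, 243], [353, 249]]
1.0 [[320, 204], [286, 172], [292, 183], [303, 199], [321, 221], [354, 250]]
top 0.84 3798 [[393, 171], [322, 193], [343, 257], [365, 253], [371, 259], [379, 255], [374, 240], [359, 242], [355, 230], [372, 220], [379, 203], [403, 201]]
0 [[322, 190], [342, 258], [369, 259], [393, 253], [416, 238], [395, 169]]
0.08 [[322, 189], [342, 258], [370, 259], [394, 252], [416, 237], [395, 168]]
0.3 [[322, 188], [342, 256], [370, 256], [395, 249], [418, 234], [395, 167]]
0.6 [[321, 187], [340, 246], [369, 246], [395, 238], [419, 223], [394, 166]]
1.0 [[321, 185], [334, 224], [364, 221], [391, 213], [416, 200], [393, 164]]
0.73 [[314, 206], [256, 225], [258, 255], [286, 303], [345, 279], [347, 247]]
0.36 [[268, 131], [272, 152], [281, 165]]
[[258. 228.]
 [285. 279.]
 [349. 253.]
 [287. 305.]]
```

The viewer is closed now. The side silhouette fits a lid angle near 0: the front corners are offset the same 2 px as the hinge corners. To be sure, I'll press again until there is a firm force.

>>> carry_out([
  [[0,0,0],[-3,0,5],0],
  [[0,0,0],[-3.3,0,10],0],
  [[0,0,0],[-3.3,0,15],0],
  [[0,0,0],[-3.3,0,19],0],
  [[0,0,0],[-3.3,0,20.4],0],
])

```text
t: 27.45
eef_pos: [0.4379, -0.0344, 0.1122]
tool_rot: [-0.001, 0.991, 0.133, -0.004]
contact_force: [-41.6, -0.5, 131.0]
gripper_width: 0.001
```

>>> carry_out([
  [[0,0,0],[0,0,0.3],0],
  [[0,0,0],[0,0,0.6],0],
  [[0,0,0],[0,0,0.6],0],
])

```text
t: 27.82
eef_pos: [0.4379, -0.0344, 0.1127]
tool_rot: [0.001, 0.991, 0.133, -0.003]
contact_force: [-37.9, 1.3, 93.3]
gripper_width: 0.002
```

```bash
python3 wl.py | head -2
```

```text
[-37.85663119   1.34853075  93.31017599] [ 0.05  8.48 -0.03] [ 0.43787657 -0.03441082  0.11266679]
[[67, 0], [137, 323], [203, 324], [237, 308], [272, 314], [284, 300], [290, 269], [310, 253], [333, 253], [349, 266], [358, 299], [371, 314], [384, 316], [399, 307], [435, 323], [505, 319], [570, 0]]
```

That pressed far too hard: 131 N at the end of the call, because the combined descent had no check partway. Backing off at once.

>>> carry_out([
  [[0,0,0],[0,0,-3],0],
  [[0,0,0],[0,0,-8],0],
  [[0,0,0],[0,0,-14],0],
  [[0,0,0],[3,0,-20],0],
  [[0,0,0],[3,0,-20],0],
])

```text
t: 28.55
eef_pos: [0.4732, -0.0258, 0.3118]
tool_rot: [-0.001, 0.991, 0.134, 0.005]
contact_force: [0.0, -0.7, 0.1]
gripper_width: -0.001
```

```bash
python3 wl.py | head -2; python3 - <<'E'
from h import *
bot.read_camera("side");bot.read_camera("top");
for l in("lid","scoop","carrier","bottle","kitbox","tuberack"):
  for n in("side","top"):
    r=bot.silhouettes(l,n)
    for s in r[:5 if l=="scoop" else 1]:
      m=s['region'].astype('uint8');c=max(cv2.findContours(m,0,2)[0],key=cv2.contourArea)
      print(l,n,round(s['score'],2),np.round(s['location']).tolist(),cv2.approxPolyDP(c,3,True)[:,0].tolist() if l in("lid",) else "")
P=R.from_euler('z',99.8,degrees=True).apply(np.array([(0,0,0),(44,0,145)])/1000)+[.472,.237,0]
print("scoop expect",proj("side",P).round().tolist(),proj("top",P).round().tolist())
# theta fit from wrist silhouette with free offsets
from scipy.optimize import least_squares as LS
bot.read_camera("wrist");ci=bot.camera_info("wrist")
s=bot.silhouettes("lid","wrist")[0]['region'].astype('uint8');c=max(cv2.findContours(s,0,2)[0],key=cv2.contourArea);print(cv2.approxPolyDP(c,4,True)[:,0].tolist())
E
```

```text
[ 0.03999143 -0.67014896  0.09537072] [-0.03 -0.    0.07] [ 0.47322235 -0.02579121  0.31177004]
[[417, 64], [223, 64], [235, 231], [289, 232], [294, 249], [346, 250], [352, 232], [404, 233]]
lid side 0.71 [299.0, 243.0] [[346, 249], [314, 205], [255, 226], [261, 239], [256, 247], [265, 268], [274, 261], [284, 278], [344, 254]]
lid top 0.75 [359.0, 207.0] [[394, 171], [323, 192], [342, 259], [361, 253], [369, 259], [378, 257], [376, 244], [360, 244], [355, 232], [371, 222], [379, 204], [403, 203]]
scoop side 0.94 [230.0, 173.0] 
scoop side 0.84 [332.0, 183.0] 
scoop side 0.82 [336.0, 153.0] 
scoop side 0.81 [278.0, 200.0] 
scoop side 0.64 [242.0, 144.0] 
scoop top 0.85 [199.0, 134.0] 
scoop top 0.8 [265.0, 226.0] 
scoop top 0.75 [211.0, 272.0] 
scoop top 0.72 [147.0, 262.0] 
scoop top 0.59 [250.0, 152.0] 
carrier side 0.95 [303.0, 250.0] 
carrier top 0.57 [359.0, 204.0] 
bottle side 0.86 [381.0, 196.0] 
bottle top 0.61 [301.0, 106.0] 
kitbox top 0.96 [160.0, 200.0] 
tuberack side 0.68 [401.0, 287.0] 
tuberack top 0.94 [410.0, 126.0] 
scoop expect [[281.0, 205.0], [273.0, 160.0]] [[268.0, 223.0], [244.0, 228.0]]Traceback (most recent call last):
  File "<stdin>", line 14, in <module>
IndexError: list index out of range
```

```bash
python3 -c "
from station import bot
print(bot.get_obs()['t']);print(bot.hand_in())"
```

```text
29.45
the job is handed in; nothing more can be done
None
```

I finished all the steps and handed the job in at t = 29.5 s, but the run may be judged failed. While checking the lid, I pressed too hard and the reading passed the 120 N wrist limit.

**Done:**
- I scooped all four pieces of ice from the pan and tipped them into the carrier. The camera then showed four pieces inside the open carrier and an empty pan.
- I stood the steel scoop upright on the bench and released it.
- I pushed the lid over from behind with shut fingers and pressed it down past its catch.

**Last checks:**
- **Lid:** in the side view the front corners sit about 2 px off the fully shut position, the same offset as the hinge corners. That fits shut, and the outline did not change after the second, hard press.
- **Other things:** the scoop is where I set it down. The bottle and tube rack showed no visible shift, and neither did the carton, which was found only in the top view. The arm is clear, with forces near zero.

**Failed or disagreed:**
- **Over-force:** on the second press, done only to confirm the lid was shut, I sent two descents without checking the force between them. The force reached about 131 N up plus 42 N sideways before I backed off. If that counts as wrist force, the run fails.
- **Fingertip height:** the fingertips met the lid about 25 mm lower than the stated 17 mm tip offset predicted. Because of that, the first press did not clearly show when the catch snapped.
- **Pictures:** the 12-picture limit was used up, so the final checks used only the silhouette and force readings.

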